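Feed the chip case into the dry cabinet through its gravity flap

TASK

Put the chip case away in the dry cabinet: without picking it up, push it steadily along the loading shelf with the fingertips so that it swings the flap open, and follow it in until it goes over the edge behind the flap and slides down to the far end. Then draw the fingers back out so that the flap falls shut, and leave the other things on the bench alone.

Things in the scene. Friction and masses are not known exactly. Their poses are not given: they have to be found in the camera images.
- dry_cabinet: Fixed grey sheet-metal dry cabinet with clear roof and upper sides, 303 long, 140 wide, 132 high. Origin: on the bench, in the plane of the opening, midway. x points inward (the way the case is pushed), y left, z up. Loading shelf at x -150 to 0, inside at x 0 to 149. A header bar (x -4 to 12, z 122 to 132) is above the opening.
- shelf_front (a point): Middle of the open front edge of the level loading shelf, 150 before the opening, 60 above the bench; axes as the cabinet's. The shelf is slippery steel, 132 wide between fences that rise 18 above it; slanted lead-in plates narrow it to the opening from x -26 to 0.
- opening (a point): Middle of the opening's sill, on the shelf surface, 60 above the bench; axes as the cabinet's. The opening is 112 wide; 62 above the sill is the header. Fingertips that follow the case in must lean (25 to 45 degrees from vertical, tips leading) to pass under the header.
- slide_edge (a point): Edge behind the flap, 40 inward of the opening, where the level shelf ends and a slippery slide falls at 24 degrees to the end wall (149 inward of the opening). Once the case's middle is past this edge the case tips and slides down by itself; its back edge is then at about the opening's plane, so push on to 5 to 15 beyond that plane.
- flap (a joint): Aluminium flap 106 wide with a smooth round black hem, hung from a rod 117 above the bench, 4 behind the opening's plane. 0 = hanging shut (hem 4 above the shelf), positive = swung inward, at most 1.45 rad. 35 g, no spring or catch; opens inward only, rests on whatever is under it and falls shut in under a second when free.
- chip_case: Flat gilt case with a window lid that stays shut, 95 x 88 x 23, 150 to 310 g, lying on the shelf; solid outline x -45 to 43, y -44 to 44, 21 high. Origin: centre of the underside, z up, x roughly inward. It starts up to 0.18 rad askew to the cabinet and up to 8 mm off the shelf's middle, its back edge toward the shelf's front edge.
- paste_tin: A foil-wrapped tin with a red lid, 57 x 57 x 68, standing on the bench to the right of the loading shelf; origin at the centre of its underside. To be left alone.
- tweezers: Black tweezers, 158 x 17 x 11, lying on the bench to the right of the cabinet; origin at the centre of the underside. To be left alone.
- solder_spool: A grey solder reel, 60 x 60 x 34, standing on the light desk to the left; origin at the centre of its underside. To be left alone.

How it is judged (in metres and radians):
On the way, in this order (a step that is already met when the one before it is completed fails the run):
1. the case, pushed along the shelf, has swung the flap open and is in the opening (x of chip_case in the frame of dry_cabinet above -0.03 m and z of chip_case in the frame of dry_cabinet above 0.05 m and value of joint flap above 0.4 rad), for 0.05 s.
2. the case has gone over the edge behind the flap and down the slide (x of chip_case in the frame of dry_cabinet above 0.085 m and z of chip_case in the frame of dry_cabinet below 0.048 m), for 0.1 s.
At the end, for the whole second after the job is handed in: The case lies at rest, right side up, at the far lower end of the cabinet's slide (its centre at least 90 mm behind the opening), the flap hangs shut (within 0.06 rad), and the tin, the tweezers and the reel are within 15 mm of where they were (x of chip_case in the frame of dry_cabinet between 0.09 and 0.14 m and z of chip_case in the frame of dry_cabinet between 0.01 and 0.045 m and y of chip_case in the frame of dry_cabinet between -0.03 and 0.03 m and angle between chip_case's own z axis and vertical below 0.55 rad and linear speed of chip_case below 0.02 m/s and value of joint flap below 0.06 rad and distance of each of paste_tin, tweezers, solder_spool from where it was at the start of the episode below 0.015 m); the robot touches nothing.
It fails at once if the case is lifted off the shelf (more than 12 mm) (z of chip_case in the frame of dry_cabinet above 0.072 m).
It fails at once if the case is tipped up or overturned (angle between chip_case's own z axis and vertical above 0.75 rad).
It fails at once if the case is flicked or thrown along the shelf (over 0.4 m/s before it is in the opening) (x of chip_case in the frame of dry_cabinet below 0 m and linear speed of chip_case above 0.4 m/s).
It fails at once if the tin, the tweezers or the reel is knocked away (distance of any of paste_tin, tweezers, solder_spool from where it was at the start of the episode above 0.03 m).
It also fails if it takes over 42 s, if anything falls off the work surface, if the arm or the gripper's body presses on something with over 40 N, if the wrist force passes 120 N, or if a joint passes its speed limit or range.

ROBOT

A 6-joint arm with a two-finger parallel gripper is mounted at the origin on a cart in front of the work surface, level with it; the furniture and walls round the work are solid. World frame = base frame: x ahead of the robot, y to its left, z up, the work surface at z = 0. Lengths are in m, angles in degrees, forces in N, time in s.
With the tool pointing down it reaches from about 0.375 to 0.9 m from the base axis. Payload 3.1 kg.
Tool frame: the origin (TCP) lies on the centre line of the jaws, within the pads' length; the fingertips stand 8 mm ahead of it and the grasp point (between the pads) lies 11 mm behind it; y points along the fingers, x is the direction in which the jaws open and shut, and the axes are right-handed (so a half turn about y gives the same grasp; the last joint's range is limited). The gripper opens to 87 mm and grips with 3 to 60 N. Pads are 19 mm wide; open, the fingers measure 117 mm over their backs; the gripper's body (75 mm by 190 mm) begins 51 mm behind the grasp point.
Start: joints at [-82.706, 30.224, 82.088, -0, 67.689, -10.227], TCP at [0.188, -0.596, 0.2] pointing down, gripper open.
Joint ranges: [-176.69, 176.69], [-43.24, 126.21], [12.49, 139.97], [-82, 262], [0, 151.66], [-163.58, 163.58]. Speed limits (degrees/s): [159.86, 159.86, 180, 180, 180, 180].

INTERFACE

Orientations are given as a 3x3 rotation matrix whose columns are the frame's x, y, z axes.
In Python, from rig import read_state, imaging, job, spotter gives the robot as it stands.
- The arm moves only by the tool apply_moves, never from a script. Its argument "steps" is a list of rows, each an object of numbers: "x", "y", "z": the shift along the world's x, y, z in mm; "spin": the turn about the world's z in rad. In form: [{"x": .., "y": .., "z": .., "spin": ..}, ...]. A call has 1 to 12 rows; each row shifts and turns the pose as measured when the row begins; what a row does not reach is not made up. A row lasts 1/10 s, in which the tool goes at most 50 mm and 8.59 degrees, less where a joint would pass 70% of its speed; a pose out of reach is approached as far as the arm can. A call is refused whole if a number of a shift passes 50 or a number of a turn 0.15, either way. A call with a gripper value outside its range is refused whole. "grip" is the finger opening in mm, from 0 to 87, set as the call begins (left out, the last holds). The fingers move at their own pace and stop on an object; the grip force is fixed at half the most. Time passes only in rows, so rows that do not move let the fingers close. It gives the time, the measured TCP pose, the force and the opening at its end, in the units of the state.
- read_state(): the state, without advancing time (a new reading comes with each control period).
- imaging.capture(name): name is "scene" or "side" or "wrist"; returns the picture (384x512x3 uint8, red, green, blue); there is no depth.
- imaging.camera_params(name): a dict with "fov_y" (degrees; the focal length in pixels is half the picture's height over the tangent of half this angle, whatever the lens; pixels are square), "cx", "cy" (the principal point, pixels), "R" (3x3) and "t" (3): a world point X has camera coordinates R X + t. Camera axes: x right, y down, z forward; pixel columns grow to the right and rows downward; lengths in m; the calibration is good to about 2 mm. The wrist camera is an equidistant fisheye: a pixel r from the principal point sees the ray r / f radians off the axis. A picture is of the moment at which its call begins: read the wrist's pose just before it. camera_params takes no time and is no camera call; for the wrist camera it gives the pose at the moment of the call.
- job.hand_in(): hands the job in, once; it reports no verdict.
Trained networks look in the newest picture that a camera, given by its name, has taken for a name from the list of things; names that differ only in an ending like _2 or _b are one class to them, and where a whole thing is asked for, a point or a joint stands for the part that bears it (a point fixed in the world has none). Each returns a list of dicts, best first, with "score" (0 to 1); they miss things now and then, are a little off and sometimes report something else, mostly with a low value. They report only what shows in the picture. A call takes as long as a camera call.
- spotter.cut_out(name, camera): "mask" (384x512 bool, what is visible of it) and "rect" ([left, top, width, height] in pixels, round what is visible of it).
The state is a dict: "time_s": time; "joint_positions": joint angles; "qvel": joint speeds; "tau": joint torques, N m; "position": TCP position; "tcp_rot": TCP orientation; "force": force on the tool from outside, world axes, zero at the start; "moment": the same for the moment, N m; "opening": opening from 0.0 (shut) to 1.0 (fully open).
Only numpy, scipy, OpenCV 4.12 (cv2) and the standard library are available. Lean on these libraries where they do the work, as an engineer would, in place of code of your own. Each camera call takes 0.05 s, during which the arm holds its last target.

## Working session

There is one attempt and no reset: what is moved stays moved. The work goes in short steps, Python scripts to look and compute and a tool call to move; the robot and the scene stay as the last step left them, time stands still between calls to the robot, and variables do not carry over. Pictures are saved under pics/ and viewed, and the job is handed in when it is done.

Besides the shell and the picture viewer there is one more tool, called after "Request:" as name([rows], argument=value, ...), one row to a line, values as JSON. apply_moves: Moves the arm, as the interface text tells. Its arguments: {"type":"object","properties":{"steps":{"type":"array"},"grip":{"type":"number"}},"required":["steps"]}

```bash
ls -la; mkdir -p pics
python3 - <<'E'
from rig import read_state, imaging
import cv2
s=read_state(); print(s)
for n in ("scene","side","wrist"):
    im=imaging.capture(n); cv2.imwrite(f"pics/{n}0.png",im[:,:,::-1]); print(n,imaging.camera_params(n))
E
```

```text
total 12
drwxr-xr-x  3 agent agent 4096 Dec  6 04:48 .
drwxr-xr-x 23 root  root  4096 Dec  6 04:48 ..
drwxr-xr-x  2 agent agent 4096 Dec  6 04:48 pics
{'time_s': 0.0, 'joint_positions': array([-8.27066514e+01,  3.02783536e+01,  8.21574151e+01, -8.75969025e-04,
        6.76887298e+01, -1.02263009e+01]), 'qvel': array([-0.08909381, -0.05656389,  0.02245685,  0.09984434,  0.13271316,
       -0.04895647]), 'tau': array([ 4.77675821e-04, -4.40037096e+01, -1.76591957e+01,  6.32157968e-02,
        5.84287383e-02, -1.77955662e-04]), 'position': array([ 0.18807765, -0.59520212,  0.19887255]), 'tcp_rot': array([[ 3.01038096e-01, -2.89879026e-04,  9.53612070e-01],
       [-9.53609711e-01,  2.15353183e-03,  3.01038006e-01],
       [-2.14089855e-03, -9.99997639e-01,  3.71863668e-04]]), 'force': array([ 0.04484225, -0.50854704,  0.11022573]), 'moment': array([-0.00312363,  0.02989386,  0.01191921]), 'opening': 1.0003933075536349}
scene {'fov_y': 52.071818836536075, 'cx': 252.85883954222825, 'cy': 183.42228796439525, 'R': array([[-0.70783193, -0.70626897,  0.01257386],
       [-0.43632237,  0.42315073, -0.79408202],
       [ 0.55551485, -0.56756287, -0.60768055]]), 't': array([0.278435  , 0.33115718, 0.78121607])}
side {'fov_y': 43.03894953296114, 'cx': 262.86511516541765, 'cy': 193.37379924226502, 'R': array([[ 9.94971963e-01, -1.00152724e-01,  4.72897499e-04],
       [-5.26002540e-02, -5.26566145e-01, -8.48505337e-01],
       [ 8.52291331e-02,  8.44214147e-01, -5.29186610e-01]]), 't': array([-0.52594616,  0.05549288,  1.34828938])}
wrist {'fov_y': 65.70646984690485, 'cx': 252.12790909644372, 'cy': 195.09468259607806, 'R': array([[ 0.30083767, -0.95367417, -0.00150722],
       [-0.90987746, -0.28749468,  0.29911506],
       [-0.28569163, -0.0886137 , -0.95421586]]), 't': array([-0.62482742, -0.036544  ,  0.39217601])}
```

View pics/scene0.png

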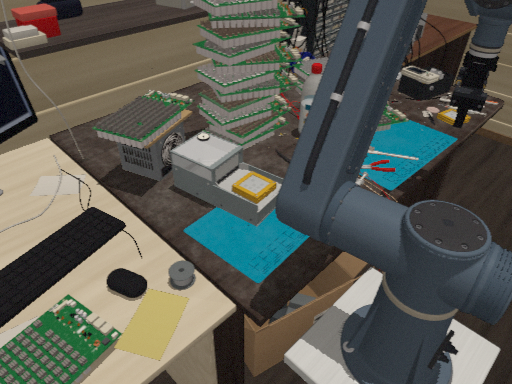

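View pics/side0.png

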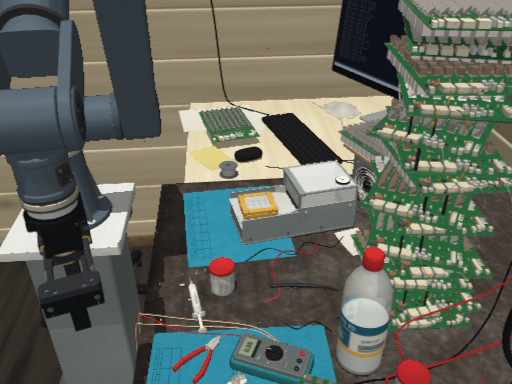

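View pics/wrist0.png

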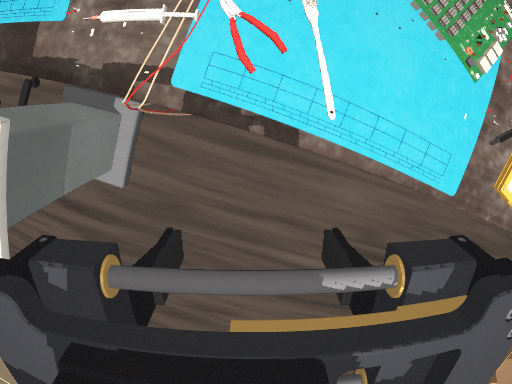

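The bench shows the cabinet with the gilt case on its shelf at about scene (255,187) and side (258,204). The tin is at side (221,275) and the reel at scene (181,275). Next I'll run the networks and look at close-ups.

Run:
```python
from rig import read_state, imaging, spotter
import cv2, numpy as np, pickle
out={}
for cam in ("scene","side"):
    im=imaging.capture(cam)
    for n in ("dry_cabinet","chip_case","paste_tin","tweezers","solder_spool","flap"):
        r=spotter.cut_out(n,cam)
        out[cam,n]=r
        print(cam,n,[(round(d['score'],2),[int(v) for v in d['rect']]) for d in r[:3]])
pickle.dump(out,open('masks.pkl','wb'))
a=cv2.imread('pics/scene0.png')[115:235,155:305]; cv2.imwrite('pics/scene0c.png',cv2.resize(a,None,fx=5,fy=5,interpolation=cv2.INTER_CUBIC))
a=cv2.imread('pics/side0.png')[150:250,220:370]; cv2.imwrite('pics/side0c.png',cv2.resize(a,None,fx=5,fy=5,interpolation=cv2.INTER_CUBIC))
print(read_state()['time_s'])
```

```text
scene dry_cabinet [(0.8, [169, 129, 113, 98])]
scene chip_case [(0.57, [232, 172, 40, 31])]
scene paste_tin []
scene tweezers []
scene solder_spool [(0.7, [171, 264, 23, 24])]
scene flap [(0.69, [214, 156, 22, 28])]
side dry_cabinet [(0.83, [229, 159, 127, 85])]
side chip_case [(0.72, [237, 190, 39, 30])]
side paste_tin [(0.75, [207, 260, 26, 34])]
side tweezers [(0.74, [272, 284, 66, 7])]
side solder_spool [(0.59, [217, 159, 17, 18])]
side flap [(0.63, [285, 175, 13, 32])]
0.85
```

View pics/scene0c.png

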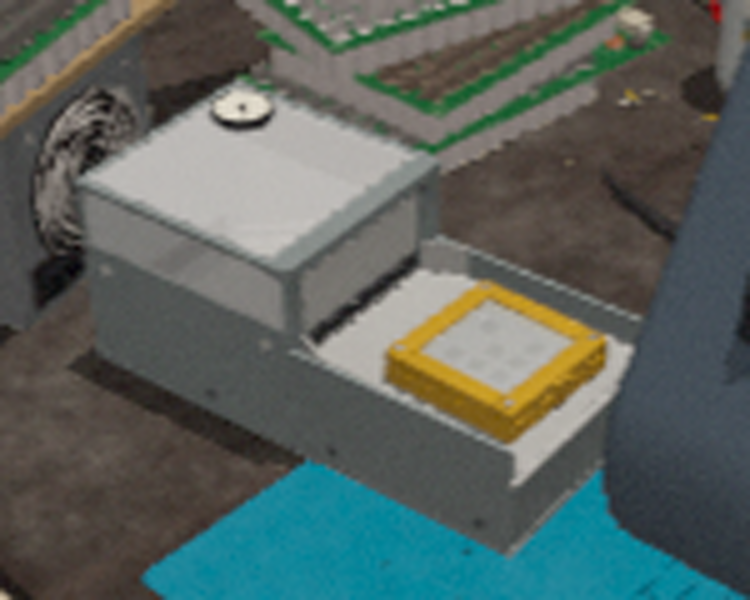

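View pics/side0c.png

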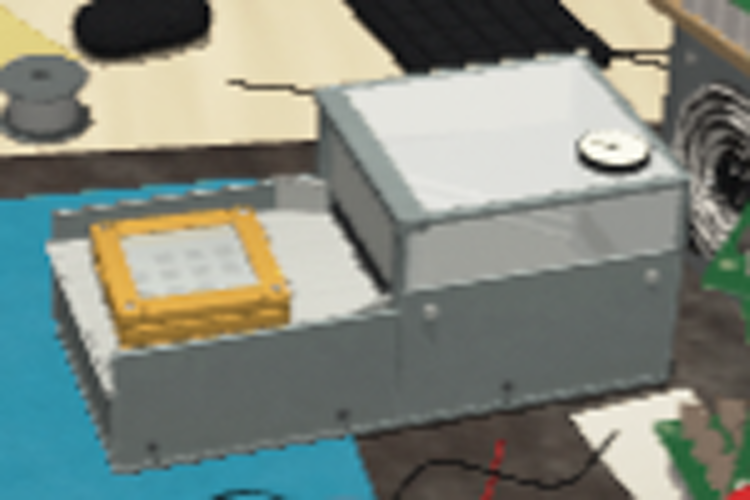

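```bash
cat > h.py <<'E'
import numpy as np, cv2
from rig import imaging
def proj(cam,X,P=None):
    p=P or imaging.camera_params(cam); f=192/np.tan(np.radians(p['fov_y']/2))
    c=np.asarray(X)@np.array(p['R']).T+p['t']
    return np.c_[p['cx']+f*c[:,0]/c[:,2],p['cy']+f*c[:,1]/c[:,2]]
def T(pose,L):
    x,y,a=pose; c,s=np.cos(a),np.sin(a); L=np.asarray(L,float)
    return np.c_[x+c*L[:,0]-s*L[:,1],y+s*L[:,0]+c*L[:,1],L[:,2]]
E
cat > fit.py <<'E'
from h import *
from scipy.optimize import least_squares
S=lambda l:np.array(l)/5+[155,115]; D=lambda l:np.array(l)/5+[220,150]
cab={'scene':(S([(508,553),(513,455),(290,270),(82,180),(437,155),(98,355)]),[(-150,70,0),(-150,70,78),(-4,70,132),(153,70,132),(-4,-70,132),(153,70,0)]),
'side':(D([(115,470),(113,355),(405,222),(320,90),(690,180),(672,380),(590,55),(50,215)]),[(-150,-70,0),(-150,-70,78),(-4,-70,132),(-4,70,132),(153,-70,132),(153,-70,0),(153,70,132),(-150,70,78)])}
case={'scene':(S([(388,350),(487,285),(605,345),(510,410)]),[(43,44,82),(43,-44,82),(-45,-44,82),(-45,44,82)]),
'side':(D([(92,225),(250,210),(290,292),(122,318)]),[(-45,44,82),(43,44,82),(43,-44,82),(-45,-44,82)])}
def fit(c):
    f=lambda q:np.concatenate([(proj(k,T(q,np.array(L)/1000))-p).ravel() for k,(p,L) in c.items()])
    r=least_squares(f,[.4,0,.2],loss='soft_l1'); return r.x,f(r.x).reshape(-1,2).round(1)
for c in (cab,case):
    q,e=fit(c); print(q,e.tolist())
    for k in c: print(k,fit({k:c[k]})[0])
q=fit(cab)[0];k=fit(case)[0]
d=k[:2]-q[:2];c,s=np.cos(q[2]),np.sin(q[2]);print('case in cab',c*d[0]+s*d[1],-s*d[0]+c*d[1],k[2]-q[2])
E
python3 fit.py
```

```text
[ 0.59510861 -0.10090474  0.16986473] [[0.2, 1.4], [-0.2, -1.1], [-0.5, -0.8], [-1.7, -1.7], [1.3, -0.4], [0.2, 0.2], [0.1, 2.8], [-0.2, 0.4], [-0.7, -0.4], [-1.0, -0.8], [1.5, -0.8], [-0.1, 1.9], [-0.4, -1.1], [0.2, -0.9]]
scene [ 0.59375207 -0.09976438  0.17264933]
side [ 0.59547762 -0.10121127  0.16493792]
[ 0.50387082 -0.115032    0.11352207] [[-0.7, -1.0], [-0.3, -2.5], [1.1, -2.7], [0.4, 0.0], [-0.8, -0.8], [0.2, -1.5], [0.1, 0.1], [-0.8, -0.9]]
scene [ 0.49909555 -0.10998013  0.08920069]
side [ 0.50431423 -0.11840851  0.12498599]
case in cab -0.09231286280854334 0.0014997275082559887 -0.05634265825198241
```

Run:
```python
from h import *
def ray(cam,u,v,z=0):
    p=imaging.camera_params(cam); f=192/np.tan(np.radians(p['fov_y']/2)); R=np.array(p['R']);t=np.array(p['t'])
    d=R.T@[(u-p['cx'])/f,(v-p['cy'])/f,1]; C=-R.T@t; s=(z-C[2])/d[2]; return (C+s*d).round(3)
for n,a in dict(bottle_base=('side',360,368),bottle_cap=('side',373,258,.25),tower_l=('side',375,315),tower_r=('side',480,320),tin=('side',221,292),tw1=('side',272,285),tw2=('side',337,290),fan=('side',368,200),red=('side',412,375),yellow=('scene',453,117),psu=('scene',425,95),benchcorner_r=('scene',500,100),sc_tower=('scene',240,140),matcorner=('scene',455,140)).items(): print(n,ray(*a))
```

```text
bottle_base [ 0.653 -0.582  0.   ]
bottle_cap [ 0.653 -0.563  0.25 ]
tower_l [ 0.721 -0.454 -0.   ]
tower_r [ 0.934 -0.489 -0.   ]
tin [ 0.399 -0.352  0.   ]
tw1 [ 0.515 -0.341  0.   ]
tw2 [ 0.658 -0.371  0.   ]
fan [ 0.833 -0.014  0.   ]
red [ 0.745 -0.606  0.   ]
yellow [ 0.33 -1.07  0.  ]
psu [ 0.503 -1.185  0.   ]
benchcorner_r [ 0.253 -1.375  0.   ]
sc_tower [ 0.792 -0.334  0.   ]
matcorner [ 0.25  -0.898  0.   ]
```

Request:
apply_moves([
  {"x": 3,"y": -15,"z": 10,"spin": -0.145},
  {"x": 3,"y": -15,"z": 10,"spin": -0.145},
  {"x": 3,"y": -15,"z": 10,"spin": -0.145},
  {"x": 3,"y": -15,"z": 10,"spin": -0.145},
  {"x": 3,"y": -15,"z": 10,"spin": -0.145},
  {"x": 3,"y": -15,"z": 10,"spin": -0.145},
  {"x": 3,"y": -15,"z": 5,"spin": -0.145},
  {"x": 3,"y": -15,"z": 5,"spin": -0.145},
  {"x": 3,"y": -15,"z": 5,"spin": -0.145},
  {"x": 3,"y": -15,"z": 5,"spin": -0.145},
  {"x": 3,"y": -15,"z": 5,"spin": -0.145},
  {"x": 3,"y": -15,"z": 5,"spin": -0.145},
], grip=45)

```text
time_s: 2.05
position: [0.2252, -0.7781, 0.2916]
tcp_rot: [[-0.997, 0.007, 0.077], [-0.077, 0.001, -0.997], [-0.008, -1.0, -0.0]]
force: [-0.1, 0.2, -0.6]
opening: 0.522
```

```bash
python3 -c "
from rig import read_state
s=read_state()
for k in ('time_s','joint_positions','position','tcp_rot','opening','force'): print(k,s[k])"
```

```text
time_s 2.05
joint_positions [-81.9089415   43.2052836   42.30137654   0.43182122  94.4886204
  93.7061249 ]
position [ 0.2252171  -0.77806111  0.29158143]
tcp_rot [[-9.96999648e-01  7.45000396e-03  7.70467390e-02]
 [-7.70415746e-02  9.78148446e-04 -9.97027401e-01]
 [-7.50322124e-03 -9.99971770e-01 -4.01253620e-04]]
opening 0.52226259524636
force [-0.14646373  0.16107784 -0.63139692]
```

Request:
apply_moves([
  {"x": 3,"y": -30},
  {"x": 3,"y": -30},
  {"x": 3,"y": -30},
  {"x": 3,"y": -30},
  {"x": 3,"y": -30},
  {"x": 3,"y": -30},
])

```text
invalid input at $.steps[0]: expected keys x, y, z, spin
```

```bash
cat > st.py <<'E'
from rig import read_state
import numpy as np
s=read_state(); np.set_printoptions(precision=3,suppress=True)
R=np.array(s['tcp_rot']); y=R[:,1]
print('t',s['time_s'],'J',s['joint_positions'],'p',s['position'],'F',s['force'],'op',s['opening'])
print('lean',np.degrees(np.arccos(-y[2])),'dir',np.degrees(np.arctan2(y[1],y[0])),'xdir',np.degrees(np.arctan2(R[1,0],R[0,0])),'x_z',R[2,0]);print(R)
E
python3 st.py
```

```text
t 2.05 J [-81.909  43.205  42.301   0.432  94.489  93.706] p [ 0.225 -0.778  0.292] F [-0.146  0.161 -0.631] op 0.52226259524636
lean 0.4305212497829367 dir 7.479866267255858 xdir -175.58133995739502 x_z -0.00750322123817916
[[-0.997  0.007  0.077]
 [-0.077  0.001 -0.997]
 [-0.008 -1.    -0.   ]]
```

Request:
apply_moves([
  {"x": 3,"y": -30,"z": 0,"spin": 0},
  {"x": 3,"y": -30,"z": 0,"spin": 0},
  {"x": 3,"y": -30,"z": 0,"spin": 0},
  {"x": 3,"y": -30,"z": 0,"spin": 0},
  {"x": 3,"y": -30,"z": 0,"spin": 0},
  {"x": 3,"y": -30,"z": 0,"spin": 0},
])

```text
time_s: 2.65
position: [0.2297, -0.9039, 0.2643]
tcp_rot: [[-0.997, 0.019, 0.075], [-0.075, -0.039, -0.996], [-0.016, -0.999, 0.04]]
force: [0.5, 0.1, -0.1]
opening: 0.519
```

```bash
python3 st.py
```

```text
t 2.65 J [-82.871  59.041  12.543   0.856 106.051  93.081] p [ 0.23  -0.904  0.264] F [ 0.506  0.125 -0.131] op 0.5188552960613019
lean 2.5012814970381463 dir -63.67270454961994 xdir -175.679327685845 x_z -0.016366560997102143
[[-0.997  0.019  0.075]
 [-0.075 -0.039 -0.996]
 [-0.016 -0.999  0.04 ]]
```

Request:
apply_moves([
  {"x": 5,"y": -45,"z": 10,"spin": 0},
  {"x": 5,"y": -45,"z": 10,"spin": 0},
  {"x": 5,"y": -45,"z": 10,"spin": 0},
])

```text
time_s: 2.95
position: [0.2205, -0.9413, 0.2587]
tcp_rot: [[-0.997, 0.041, 0.072], [-0.077, -0.132, -0.988], [-0.031, -0.99, 0.135]]
force: [-0.2, -0.2, -0.2]
opening: 0.512
```

```bash
python3 st.py
```

```text
t 2.95 J [-83.935  59.586  12.514   1.571 100.106  92.155] p [ 0.221 -0.941  0.259] F [-0.19  -0.171 -0.242] op 0.5121820448184944
lean 7.941407487651816 dir -72.66740079706665 xdir -175.5879633173623 x_z -0.031176614343272794
[[-0.997  0.041  0.072]
 [-0.077 -0.132 -0.988]
 [-0.031 -0.99   0.135]]
```

Request:
apply_moves([
  {"x": -15,"y": -47,"z": 25,"spin": 0},
  {"x": -15,"y": -47,"z": 25,"spin": 0},
  {"x": -15,"y": -47,"z": 25,"spin": 0},
])

```text
time_s: 3.25
position: [0.1613, -0.973, 0.2932]
tcp_rot: [[-0.996, 0.058, 0.071], [-0.082, -0.222, -0.972], [-0.04, -0.973, 0.225]]
force: [-0.7, 0.3, 0.7]
opening: 0.519
```

```bash
python3 st.py
```

```text
t 3.25 J [-88.009  57.775  12.491   2.888  96.795  88.221] p [ 0.161 -0.973  0.293] F [-0.695  0.308  0.678] op 0.5190215403415521
lean 13.239303355156839 dir -75.38859334222387 xdir -175.29745304719313 x_z -0.040452751758871565
[[-0.996  0.058  0.071]
 [-0.082 -0.222 -0.972]
 [-0.04  -0.973  0.225]]
```

Request:
apply_moves([
  {"x": -10,"y": -50,"z": 30,"spin": 0},
  {"x": -10,"y": -50,"z": 30,"spin": 0},
  {"x": -10,"y": -50,"z": 30,"spin": 0},
  {"x": -10,"y": -50,"z": 30,"spin": 0},
])

```text
time_s: 3.65
position: [0.1057, -1.0068, 0.3446]
tcp_rot: [[-0.996, 0.07, 0.057], [-0.078, -0.349, -0.934], [-0.045, -0.934, 0.353]]
force: [-0.7, 0.1, -0.2]
opening: 0.518
```

```bash
python3 st.py
```

```text
t 3.65 J [-91.815  55.29   12.527   4.64   91.811  85.144] p [ 0.106 -1.007  0.345] F [-0.675  0.129 -0.153] op 0.5184604663767768
lean 20.865741406036683 dir -78.69329264819798 xdir -175.50585032524825 x_z -0.04516978137855446
[[-0.996  0.07   0.057]
 [-0.078 -0.349 -0.934]
 [-0.045 -0.934  0.353]]
```

Request:
apply_moves([
  {"x": -10,"y": -50,"z": 30,"spin": 0},
  {"x": -10,"y": -50,"z": 30,"spin": 0},
  {"x": -10,"y": -50,"z": 30,"spin": 0},
  {"x": -10,"y": -50,"z": 30,"spin": 0},
  {"x": -10,"y": -50,"z": 30,"spin": 0},
])

```text
time_s: 4.15
position: [0.0523, -1.0467, 0.397]
tcp_rot: [[-0.996, 0.078, 0.046], [-0.079, -0.499, -0.863], [-0.045, -0.863, 0.503]]
force: [0.7, -1.2, -0.8]
opening: 0.518
```

```bash
python3 st.py
```

```text
t 4.15 J [-95.492  53.399  12.553   7.257  84.533  81.877] p [ 0.052 -1.047  0.397] F [ 0.665 -1.235 -0.795] op 0.5176405951816995
lean 30.351164106253094 dir -81.08239560387814 xdir -175.46272016157587 x_z -0.04467778391618583
[[-0.996  0.078  0.046]
 [-0.079 -0.499 -0.863]
 [-0.045 -0.863  0.503]]
```

```bash
cat > kin.py <<'E'
import numpy as np
from scipy.spatial.transform import Rotation as Ro
from scipy.optimize import least_squares
def rz(a):return Ro.from_euler('z',a,degrees=True).as_matrix()
def ry(a):return Ro.from_euler('y',a,degrees=True).as_matrix()
def fk(J,P,full=False):
    a,d,h,L1,e,L2,Lt=P
    # links point up at zero; pitch about y
    p=np.zeros(3);R=rz(J[0]); p=p+R@[a,d,h]
    R=R@ry(J[1]); p=p+R@[0,0,L1]
    R=R@ry(J[2]); p=p+R@[e,0,L2]; wc=p
    R=R@rz(-J[3]*SG[0])@ry(J[4]); p=p+R@[0,0,Lt]
    R=R@rz(J[5]*SG[1])
    # tool axis = R z ; tcp y=tool axis
    X=R@[1,0,0];Y=R@[0,0,1]
    return (p,X,Y,wc)
SG=[1,1]
D=[([-82.7067,30.278,82.157,0,67.689,-10.226],[.18808,-.5952,.19887],[.301,-.9536,-.00214],[-.0003,.00215,-.99999]),
([-81.909,43.205,42.301,.4318,94.4886,93.706],[.22522,-.77806,.29158],[-.997,-.0770,-.0075],[.00745,.00098,-.99997]),
([-82.871,59.041,12.543,.856,106.051,93.081],[.2297,-.9039,.2643],[-.997,-.075,-.016],[.019,-.039,-.999]),
([-83.935,59.586,12.514,1.571,100.106,92.155],[.2205,-.9413,.2587],[-.997,-.077,-.031],[.041,-.132,-.99]),
([-88.009,57.775,12.491,2.888,96.795,88.221],[.1613,-.973,.2932],[-.996,-.082,-.040],[.058,-.222,-.973]),
([-91.815,55.29,12.527,4.64,91.811,85.144],[.1057,-1.0068,.3446],[-.996,-.078,-.045],[.07,-.349,-.934]),
([-95.492,53.399,12.553,7.257,84.533,81.877],[.0523,-1.0467,.397],[-.996,-.079,-.045],[.078,-.499,-.863])]
def fit():
    best=None
    for s0 in(1,-1):
        for s1 in(1,-1):
            SG[:]=[s0,s1]
            def f(q):
                o=[]
                for J,p,X,Y in D:
                    P,x,y,_=fk(J,q); o+=[(P-p)*1,(x-X)*.1,(y-Y)*.1]
                return np.concatenate(o)
            r=least_squares(f,[0,.1,.3,.4,0,.4,.3])
            if best is None or r.cost<best[0]: best=(r.cost,[s0,s1],r.x,f(r.x))
    return best
if __name__=='__main__':
    b=fit(); print(b[0],b[1],b[2].round(4)); print(b[3].reshape(-1,9).round(4))
E
python3 kin.py
```

```text
0.02010050043349947 [-1, -1] [3.000e-04 1.110e-01 2.745e-01 5.877e-01 1.142e-01 3.916e-01 3.282e-01]
[[-0.     -0.      0.     -0.025   0.1952  0.0004  0.     -0.     -0.    ]
 [-0.      0.     -0.      0.0018 -0.0128  0.      0.     -0.     -0.    ]
 [-0.     -0.      0.      0.0014 -0.0107  0.0004  0.     -0.     -0.    ]
 [ 0.     -0.     -0.      0.0009 -0.0074  0.001   0.      0.     -0.    ]
 [ 0.      0.     -0.     -0.0002  0.0061 -0.0014 -0.      0.     -0.    ]
 [-0.     -0.      0.      0.0005  0.0158 -0.0059 -0.     -0.     -0.    ]
 [ 0.      0.      0.      0.0027  0.0245 -0.0139  0.     -0.      0.    ]]
```

```bash
sed -i 's/X=R@\[1,0,0\]/X=-(R@[1,0,0])/' kin.py; python3 kin.py
cat > ik.py <<'E'
from kin import *
b=fit(); SG[:]=b[1]; P=b[2]
lo=np.array([-176.69,-43.24,12.49,-82,0,-163.58]);hi=np.array([176.69,126.21,139.97,262,151.66,163.58])
def ik(p,X,Y,J0):
    f=lambda J:np.concatenate([(fk(J,P)[0]-p)*10,fk(J,P)[1]-X,fk(J,P)[2]-Y])
    return min((least_squares(f,np.clip(j0,lo+.1,hi-.1),bounds=(lo,hi)) for j0 in (J0,)),key=lambda r:r.cost)
cab=np.array([.5951,-.1009]);yaw=np.radians(9.7)
def cw(x,y): return cab+[x*np.cos(yaw)-y*np.sin(yaw),x*np.sin(yaw)+y*np.cos(yaw)]
if __name__=='__main__':
    J=np.array([-20,20,110,40,40,60.])
    np.set_printoptions(precision=1,suppress=True)
    for lean in(30,25):
      for cx,z in((0,.09),(0,.076),(-.05,.076),(-.1,.076),(-.149,.076),(-.149,.13),(-.18,.076),(-.18,.13),(-.2,.16)):
        l=np.radians(lean);d=np.array([np.cos(yaw),np.sin(yaw)])
        X=np.array([d[1],-d[0],0]);Y=np.r_[np.sin(l)*d,-np.cos(l)]
        r=ik(np.r_[cw(cx,0),z],X,Y,J);J=r.x;print(lean,cx,z,cw(cx,0).round(3),J,'err',(fk(J,P)[0]-np.r_[cw(cx,0),z]).round(3),r.cost.round(5))
E
python3 ik.py
```

```text
1.5858334759116307e-08 [-1, 1] [3.000e-04 1.110e-01 2.745e-01 5.877e-01 1.142e-01 3.916e-01 3.282e-01]
[[-0. -0.  0.  0. -0.  0.  0. -0. -0.]
 [-0.  0. -0.  0. -0. -0.  0. -0. -0.]
 [-0. -0.  0. -0. -0. -0.  0. -0. -0.]
 [ 0. -0. -0.  0.  0. -0.  0.  0. -0.]
 [ 0.  0. -0.  0.  0. -0. -0.  0. -0.]
 [-0. -0.  0.  0. -0. -0. -0. -0. -0.]
 [ 0.  0.  0.  0. -0.  0.  0. -0.  0.]]
30 0 0.09 [ 0.6 -0.1] [-30.7  33.3 114.   65.7  20.8 -10.6] err [-0. -0.  0.] 0.0
30 0 0.076 [ 0.6 -0.1] [-30.7  35.1 114.4  71.   20.1 -16.3] err [ 0. -0.  0.] 0.0
30 -0.05 0.076 [ 0.5 -0.1] [-35.4  33.8 120.8  81.4  21.  -31.8] err [ 0. -0.  0.] 0.0
30 -0.1 0.076 [ 0.5 -0.1] [-41.2  33.  126.9  89.9  22.8 -46.7] err [ 0. -0.  0.] 0.0
30 -0.149 0.076 [ 0.4 -0.1] [-48.2  32.9 132.8  96.   25.2 -60.6] err [ 0. -0. -0.] 0.0
30 -0.149 0.13 [ 0.4 -0.1] [-48.2  23.1 130.1  70.1  26.8 -31.9] err [0. 0. 0.] 0.0
30 -0.18 0.076 [ 0.4 -0.1] [-53.5  33.3 136.5  98.7  26.8 -69.4] err [ 0. -0.  0.] 0.0
30 -0.18 0.13 [ 0.4 -0.1] [-53.5  22.3 133.5  71.5  28.1 -38.9] err [0. 0. 0.] 0.0
30 -0.2 0.16 [ 0.4 -0.1] [-57.3  16.1 133.3  59.3  32.4 -28.8] err [-0. -0.  0.] 0.0
25 0 0.09 [ 0.6 -0.1] [-28.7  32.7 110.4  43.2  22.6  13.4] err [-0.  0.  0.] 0.0
25 0 0.076 [ 0.6 -0.1] [-28.7  34.3 110.8  46.8  21.1   9.5] err [ 0. -0.  0.] 0.0
25 -0.05 0.076 [ 0.5 -0.1] [-32.9  32.7 117.2  56.9  20.   -5. ] err [ 0. -0.  0.] 0.0
25 -0.1 0.076 [ 0.5 -0.1] [-38.1  31.4 123.3  67.4  19.8 -21.1] err [ 0. -0.  0.] 0.0
25 -0.149 0.076 [ 0.4 -0.1] [-44.4  30.6 129.2  76.9  20.6 -37.4] err [ 0. -0.  0.] 0.0
25 -0.149 0.13 [ 0.4 -0.1] [-44.4  21.7 126.5  52.1  25.7 -10.5] err [-0. -0. -0.] 0.0
25 -0.18 0.076 [ 0.4 -0.1] [-49.1  30.4 132.9  82.1  21.4 -47.7] err [ 0. -0.  0.] 0.0
25 -0.18 0.13 [ 0.4 -0.1] [-49.1  20.6 129.9  54.7  26.3 -18. ] err [-0.  0. -0.] 0.0
25 -0.2 0.16 [ 0.4 -0.1] [-52.5  14.8 129.8  45.7  31.5 -10.9] err [ 0. -0.  0.] 0.0
```

```bash
cat > path.py <<'E'
from ik import *
np.set_printoptions(precision=1,suppress=True)
J=np.array([-95.492,53.399,12.553,7.257,84.533,81.877])
p,X,Y,wc=fk(J,P); end=np.array([*cw(-.185,0),.17]); N=24
A=p.copy()
for i in range(1,N+1):
    s=i/N; q=A+(end-A)*s; q[2]=A[2]+(.30-A[2])*min(1,s*2) if s<.5 else .30-(.13)*(s-.5)*2
    R=rz(np.degrees(1.66/N)); X=R@X;Y=R@Y
    J2=ik(q,X,Y,J).x; _,_,_,wc=fk(J2,P); print(i,q.round(3)*1000,J2,'max dJ',abs(J2-J).max().round(1),'wc',wc.round(3)*1000); J=J2
E
python3 path.py
```

```text
1 [   67. -1009.   389.] [-95.5  47.3  26.6   9.4  77.2  77. ] max dJ 14.0 wc [  30. -847.  672.]
2 [  82. -970.  381.] [-95.4  42.7  36.9  11.6  72.2  72. ] max dJ 10.4 wc [  34. -812.  664.]
3 [  97. -932.  373.] [-95.4  38.9  45.5  13.9  68.4  66.9] max dJ 8.6 wc [  38. -777.  656.]
4 [ 112. -894.  365.] [-95.3  35.6  53.   16.1  65.4  61.7] max dJ 7.5 wc [  43. -744.  648.]
5 [ 127. -856.  357.] [-95.1  32.6  59.7  18.4  63.   56.4] max dJ 6.7 wc [  48. -711.  640.]
6 [ 142. -818.  349.] [-94.9  29.9  65.8  20.6  61.1  51.1] max dJ 6.1 wc [  53. -678.  632.]
7 [ 157. -780.  340.] [-94.7  27.4  71.4  22.8  59.5  45.9] max dJ 5.6 wc [  58. -647.  624.]
8 [ 172. -742.  332.] [-94.3  25.   76.7  24.8  58.3  40.7] max dJ 5.2 wc [  65. -616.  616.]
9 [ 187. -704.  324.] [-93.9  22.9  81.6  26.7  57.3  35.6] max dJ 5.1 wc [  71. -586.  607.]
10 [ 202. -666.  316.] [-93.4  20.9  86.2  28.5  56.5  30.6] max dJ 4.9 wc [  78. -556.  599.]
11 [ 218. -627.  308.] [-92.7  19.   90.6  30.1  55.9  25.9] max dJ 4.8 wc [  86. -527.  591.]
12 [ 233. -589.  300.] [-91.9  17.2  94.8  31.6  55.3  21.3
[... 475 characters left out ...]
] max dJ 3.7 wc [ 147. -360.  529.]
18 [ 323. -361.  235.] [-81.9  11.3 117.1  39.6  48.9  -3.1] max dJ 3.5 wc [ 159. -333.  518.]
19 [ 338. -323.  224.] [-79.   11.1 120.   41.2  47.3  -6.3] max dJ 3.2 wc [ 173. -306.  507.]
20 [ 353. -285.  213.] [-75.5  11.3 122.8  42.9  45.4  -9.3] max dJ 3.5 wc [ 187. -279.  497.]
21 [ 368. -246.  202.] [-71.4  11.8 125.2  45.   43.2 -12.1] max dJ 4.1 wc [ 202. -253.  486.]
22 [ 383. -208.  192.] [-66.8  12.6 127.3  47.5  40.9 -14.8] max dJ 4.7 wc [ 218. -226.  475.]
23 [ 398. -170.  181.] [-61.5  13.9 128.9  50.6  38.4 -17.5] max dJ 5.3 wc [ 234. -199.  464.]
24 [ 413. -132.  170.] [-55.7  15.5 130.1  54.1  35.8 -20. ] max dJ 5.8 wc [ 252. -172.  453.]
```

Request:
apply_moves([
  {"x": 8,"y": 20,"z": -4,"spin": 0.06},
  {"x": 15,"y": 38,"z": -8,"spin": 0.07},
  {"x": 15,"y": 38,"z": -8,"spin": 0.07},
  {"x": 15,"y": 38,"z": -8,"spin": 0.07},
  {"x": 15,"y": 38,"z": -8,"spin": 0.07},
  {"x": 15,"y": 38,"z": -8,"spin": 0.07},
  {"x": 15,"y": 38,"z": -8,"spin": 0.07},
  {"x": 15,"y": 38,"z": -8,"spin": 0.07},
  {"x": 15,"y": 38,"z": -8,"spin": 0.07},
  {"x": 15,"y": 38,"z": -8,"spin": 0.07},
  {"x": 15,"y": 38,"z": -8,"spin": 0.07},
  {"x": 15,"y": 38,"z": -8,"spin": 0.07},
])

```text
time_s: 5.35
position: [0.2223, -0.5988, 0.3045]
tcp_rot: [[-0.597, 0.435, 0.674], [-0.802, -0.291, -0.522], [-0.031, -0.852, 0.523]]
force: [0.4, 0.0, -0.5]
opening: 0.521
```

```bash
python3 st.py
```

```text
t 5.35 J [-93.613  17.392  94.388  33.146  55.894  17.599] p [ 0.222 -0.599  0.304] F [ 0.423  0.004 -0.501] op 0.5209853820274182
lean 31.588479496978188 dir -33.81074869028533 xdir -126.6823895668009 x_z -0.030792376317996407
[[-0.597  0.435  0.674]
 [-0.802 -0.291 -0.522]
 [-0.031 -0.852  0.523]]
```

Request:
apply_moves([
  {"x": 15,"y": 38,"z": -8,"spin": 0.067},
  {"x": 15,"y": 38,"z": -8,"spin": 0.067},
  {"x": 15,"y": 38,"z": -8,"spin": 0.067},
  {"x": 15,"y": 38,"z": -8,"spin": 0.067},
  {"x": 15,"y": 38,"z": -8,"spin": 0.067},
  {"x": 15,"y": 38,"z": -8,"spin": 0.067},
  {"x": 15,"y": 38,"z": -8,"spin": 0.067},
  {"x": 15,"y": 38,"z": -8,"spin": 0.067},
  {"x": 15,"y": 38,"z": -8,"spin": 0.067},
  {"x": 15,"y": 38,"z": -8,"spin": 0.067},
  {"x": 15,"y": 35,"z": -8,"spin": 0.067},
  {"x": 8,"y": 20,"z": -5,"spin": 0.06},
])

```text
time_s: 6.55
position: [0.3983, -0.1524, 0.2136]
tcp_rot: [[0.178, 0.521, 0.835], [-0.984, 0.095, 0.15], [-0.001, -0.849, 0.529]]
force: [-0.4, 0.0, 0.1]
opening: 0.519
```

```bash
python3 st.py
python3 - <<'E'
from rig import imaging
import cv2
for n in ("scene","side","wrist"):
    im=imaging.capture(n)[:,:,::-1]; cv2.imwrite(f"pics/{n}1.png",im)
    if n=='side': cv2.imwrite('pics/side1c.png',cv2.resize(im[120:270,160:370],None,fx=3.5,fy=3.5,interpolation=cv2.INTER_CUBIC))
E
```

```text
t 6.55 J [-61.209   8.389 128.465  47.615  42.799 -17.201] p [ 0.398 -0.152  0.214] F [-0.374  0.019  0.053] op 0.5188145261191787
lean 31.94427898693742 dir 10.322637150580105 xdir -79.7734243293614 x_z -0.0010453823060401566
[[ 0.178  0.521  0.835]
 [-0.984  0.095  0.15 ]
 [-0.001 -0.849  0.529]]
```

View pics/side1c.png

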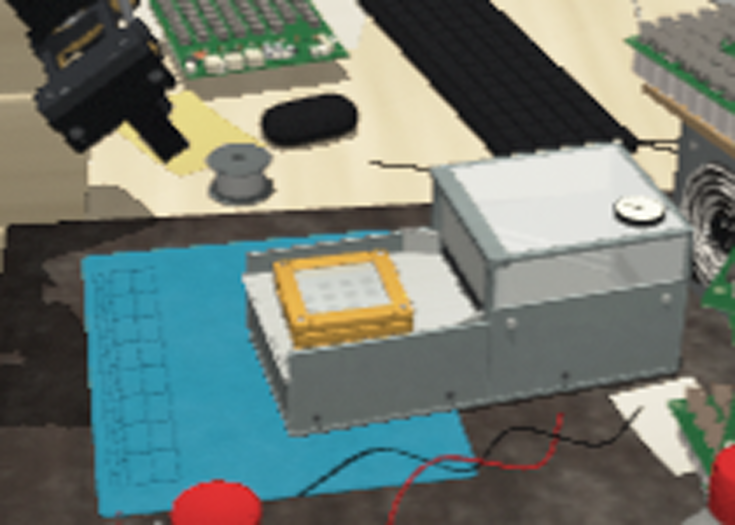

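View pics/wrist1.png

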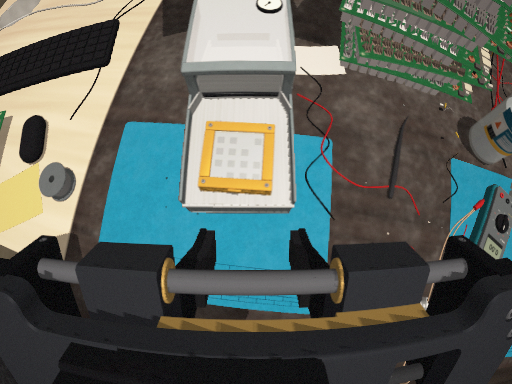

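View pics/scene1.png

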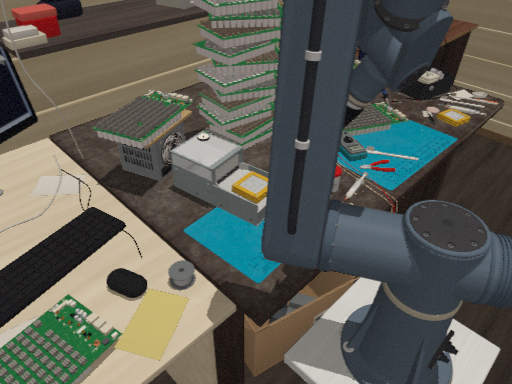

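Wrist view: the case's top corners are at about (207,122), (274,123), (271,193) and (199,189). The fingers are behind the shelf, whose front is at row 210, and they lean toward it. I'll measure more precisely from an enlarged crop.

Run:
```python
import cv2
im=cv2.imread('pics/wrist1.png')[60:220,170:310]; cv2.imwrite('pics/wrist1c.png',cv2.resize(im,None,fx=3.75,fy=3.75,interpolation=cv2.INTER_CUBIC))
```

```text
(no output)
```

View pics/wrist1c.png

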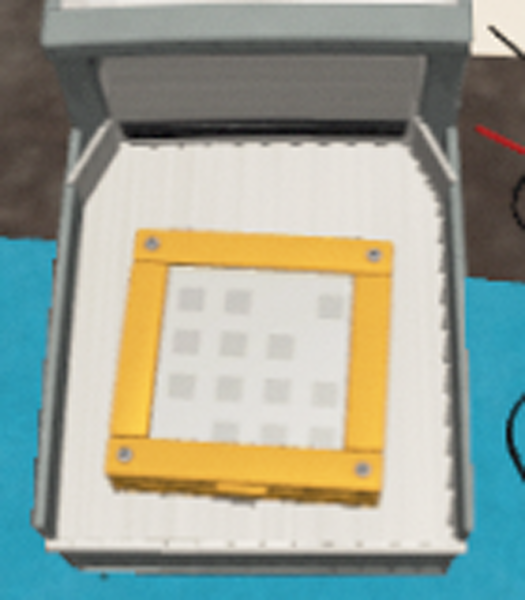

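```bash
cat > wfit.py <<'E'
from h import *
from scipy.optimize import least_squares
def wproj(X,p):
    f=192/np.tan(np.radians(p['fov_y']/2)); c=np.asarray(X)@np.array(p['R']).T+p['t']
    rho=np.hypot(c[:,0],c[:,1]); th=np.arctan2(rho,c[:,2]); return np.c_[p['cx']+f*th*c[:,0]/rho,p['cy']+f*th*c[:,1]/rho]
W=lambda l:np.array(l)/3.75+[170,60]
def fit(px,L,p):
    f=lambda q:(wproj(T(q,np.array(L)/1000),p)-px).ravel()
    r=least_squares(f,[.5,-.1,.17],loss='soft_l1'); return r.x,f(r.x).reshape(-1,2).round(1).tolist()
if __name__=='__main__':
    p=imaging.camera_params('wrist')
    c,e=fit(W([(50,545),(465,545),(42,42),(470,42)]),[(-150,70,60),(-150,-70,60),(-4,70,132),(-4,-70,132)],p);print(c,e)
    k,e=fit(W([(137,230),(393,242),(381,492),(108,475)]),[(43,44,83),(43,-44,83),(-45,-44,83),(-45,44,83)],p);print(k,e)
    for q in (c,np.array([.5951,-.1009,.1699])):
        d=k[:2]-q[:2];C,S=np.cos(q[2]),np.sin(q[2]);print('case in cab',C*d[0]+S*d[1],-S*d[0]+C*d[1],k[2]-q[2])
    print(wproj(T([.5951,-.1009,.1699],np.array([(-150,70,60),(-150,-70,60),(-4,70,132),(-4,-70,132)])/1000),p)-W([(50,545),(465,545),(42,42),(470,42)]))
E
python3 wfit.py
```

```text
[ 0.5942212  -0.10421833  0.17066928] [[-1.3, -0.9], [0.9, -0.3], [-1.1, 1.2], [1.6, 0.1]]
[ 0.50383354 -0.11948133  0.11166422] [[-0.5, -0.6], [0.6, -0.4], [1.0, 0.3], [-1.3, 0.3]]
case in cab -0.09166674426700962 0.0003103668916072666 -0.05900506762589504
case in cab -0.09309417825963091 -0.002882109200325021 -0.05823578438300055
[[-3.76541814 -2.05654567]
 [-1.69999943 -1.38565815]
 [-3.43996201  0.39464213]
 [-1.05053398 -0.87711451]]
```

Request:
apply_moves([
  {"x": 4,"y": 4,"z": -16,"spin": -0.002},
  {"x": 4,"y": 4,"z": -16,"spin": -0.002},
  {"x": 4,"y": 4,"z": -16,"spin": -0.002},
  {"x": 4,"y": 4,"z": -16,"spin": -0.002},
  {"x": 4,"y": 4,"z": -16,"spin": 0},
  {"x": 4,"y": 0,"z": -16,"spin": 0},
  {"x": 0,"y": 0,"z": -16,"spin": 0},
  {"x": 0,"y": 0,"z": -10,"spin": 0},
  {"x": 0,"y": 0,"z": 0,"spin": 0},
])

```text
time_s: 7.6
position: [0.4269, -0.1618, 0.0913]
tcp_rot: [[0.135, 0.53, 0.837], [-0.99, 0.042, 0.134], [0.036, -0.847, 0.53]]
force: [0.5, 0.1, -0.1]
opening: 0.519
```

```bash
cat >> st.py <<'E'
d=np.array(s['position'])[:2]-[.5947,-.1025];C,S=np.cos(.17),np.sin(.17)
print('TCP in cab mm',1000*(C*d[0]+S*d[1]),1000*(-S*d[0]+C*d[1]),1000*s['position'][2])
for n,o in (('Lfront',(-1,8,9.5)),('Lback',(-1,8,-9.5)),('Rfront',(1,8,9.5)),('Rback',(1,8,-9.5))):
    q=np.array(s['position'])+R@np.array([o[0]*(s['opening']*43.5+7),o[1],o[2]])/1000; d=q[:2]-[.5947,-.1025]
    print(n,(1000*np.array([C*d[0]+S*d[1],-S*d[0]+C*d[1],q[2]])).round(1))
E
python3 st.py
```

```text
t 7.6 J [-55.864  31.256 135.011  96.68   27.714 -67.524] p [ 0.427 -0.162  0.091] F [ 0.47   0.13  -0.052] op 0.5194115403914802
lean 32.09918346657869 dir 4.506907530656039 xdir -82.21797001667105 x_z 0.03581379963965112
[[ 0.135  0.53   0.837]
 [-0.99   0.042  0.134]
 [ 0.036 -0.847  0.53 ]]
TCP in cab mm -175.40355776670913 -30.01805645607446 91.27101842376959
Lfront [-162.1   -0.9   88.5]
Lback [-178.2   -0.8   78.4]
Rfront [-164.1  -60.1   90.6]
Rback [-180.2  -59.9   80.5]
```

Request:
apply_moves([
  {"x": 0,"y": 5,"z": -1,"spin": 0.006},
  {"x": 0,"y": 5,"z": -1,"spin": 0.006},
  {"x": 0,"y": 5,"z": -1,"spin": 0.006},
  {"x": 0,"y": 5,"z": -1,"spin": 0.006},
  {"x": 0,"y": 5,"z": -1,"spin": 0.006},
  {"x": 0,"y": 5,"z": -1,"spin": 0.004},
])

```text
time_s: 8.2
position: [0.4281, -0.1344, 0.0873]
tcp_rot: [[0.167, 0.532, 0.83], [-0.985, 0.053, 0.164], [0.044, -0.845, 0.533]]
force: [-0.6, -0.8, -0.4]
opening: 0.516
```

```bash
python3 st.py
```

```text
t 8.2 J [-52.955  32.424 137.185 104.924  28.177 -75.684] p [ 0.428 -0.134  0.087] F [-0.563 -0.839 -0.385] op 0.5160197505415577
lean 32.31741946341527 dir 5.636177029163382 xdir -80.3799469044535 x_z 0.04390792330687269
[[ 0.167  0.532  0.83 ]
 [-0.985  0.053  0.164]
 [ 0.044 -0.845  0.533]]
TCP in cab mm -169.61600680461322 -3.2016385603892763 87.34915868501139
Lfront [-157.3   26.1   84.4]
Lback [-173.3   25.7   74.2]
Rfront [-157.4  -32.7   86.9]
Rback [-173.4  -33.1   76.8]
```

Request:
apply_moves([
  {"x": 0,"y": 1,"z": -4,"spin": 0},
  {"x": 0,"y": 1,"z": -4,"spin": 0},
  {"x": 0,"y": 1,"z": -3,"spin": 0},
  {"x": 0,"y": 0,"z": 0,"spin": 0},
])

```text
time_s: 8.6
position: [0.4278, -0.1283, 0.0762]
tcp_rot: [[0.17, 0.531, 0.83], [-0.984, 0.055, 0.167], [0.044, -0.845, 0.532]]
force: [0.5, -0.7, 0.6]
opening: 0.519
```

```bash
python3 st.py;  python3 - <<'E'
from rig import imaging
import cv2,numpy as np
im=imaging.capture('side')[:,:,::-1];a=cv2.resize(im[140:260,200:340],None,fx=5,fy=5,interpolation=cv2.INTER_CUBIC); cv2.imwrite('pics/side2c.png',a)
cv2.imwrite('pics/wrist2.png',imaging.capture('wrist')[:,:,::-1])
E
```

```text
t 8.6 J [-52.29   34.937 138.143 111.418  29.177 -82.567] p [ 0.428 -0.128  0.076] F [ 0.488 -0.677  0.628] op 0.5186662870855561
lean 32.29468092174647 dir 5.861957585534304 xdir -80.17541306256149 x_z 0.04363629487466887
[[ 0.17   0.531  0.83 ]
 [-0.984  0.055  0.167]
 [ 0.044 -0.845  0.532]]
TCP in cab mm -168.88641051497544 2.7936349511314127 76.23884124105388
Lfront [-156.6   32.3   73.2]
Lback [-172.7   31.8   63.1]
Rfront [-156.5  -26.8   75.8]
Rback [-172.6  -27.3   65.7]
```

View pics/side2c.png

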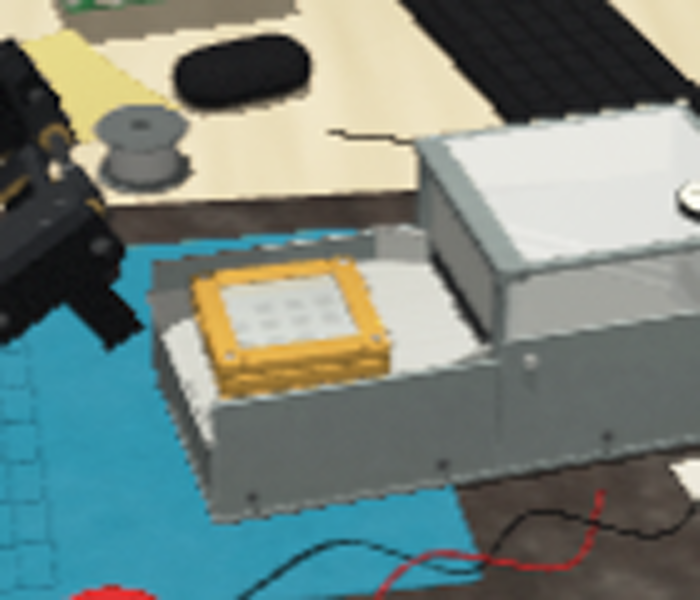

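View pics/wrist2.png

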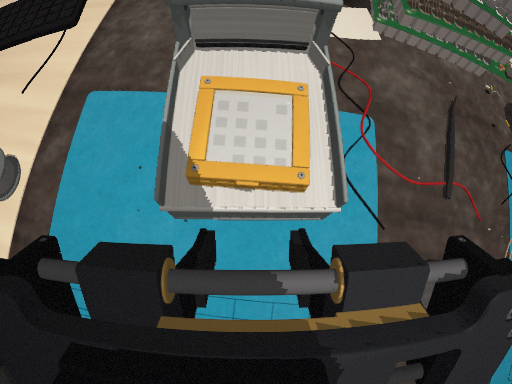

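The side crop shows the right finger's tip at about (143,328) to (110,348), just short of the shelf's front edge. I'll check that against the predicted tip corners.

Run:
```python
from h import *
from rig import read_state
s=read_state();R=np.array(s['tcp_rot']);p=np.array(s['position'])
for side in(-1,1):
  for th in(0,7,15):
    for z in(9.5,-9.5):
      q=p+R@np.array([side*(s['opening']*43.5+th),8,z])/1000
      print(side,th,z,((proj('side',q[None])[0]-[200,140])*5).round(0), end=' ; ')
  print()
C=T([.5947,-.1025,.17],np.array([(-150,-66,60),(-150,66,60),(-150,-70,78),(-150,-70,0)])/1000)
print((proj('side',C)-[200,140])*5)
```

```text
-1 0 9.5 [157. 315.] ; -1 0 -9.5 [127. 337.] ; -1 7 9.5 [154. 309.] ; -1 7 -9.5 [125. 330.] ; -1 15 9.5 [151. 301.] ; -1 15 -9.5 [121. 322.] ; 
1 0 9.5 [176. 359.] ; 1 0 -9.5 [145. 381.] ; 1 7 9.5 [179. 366.] ; 1 7 -9.5 [148. 388.] ; 1 15 9.5 [183. 374.] ; 1 15 -9.5 [152. 396.] ; 
[[210.48357345 434.41614141]
 [153.1164692  294.47663933]
 [211.57908654 408.92804502]
 [214.97841943 536.07613242]]
```

Run:
```python
from wfit import *
from rig import read_state
s=read_state();R=np.array(s['tcp_rot']);p=np.array(s['position']);P=imaging.camera_params('wrist')
for side in(-1,1):
  for y in(8,-11,-30):
    for z in(9.5,-9.5):
      q=p+R@np.array([side*(s['opening']*43.5+0),y,z])/1000
      print(side,y,z,wproj(q[None],P)[0].round(0), end=' ; ')
  print()
im=imaging.capture('side')[:,:,::-1].copy()
for y in(8,-11,-30,-50):
  q=p+R@np.array([(s['opening']*43.5+7),y,0])/1000
  u=proj('side',q[None])[0]; print(y,u); cv2.circle(im,(int(round(u[0])),int(round(u[1]))),1,(0,0,255),-1)
cv2.imwrite('pics/side3c.png',cv2.resize(im[130:250,150:270],None,fx=6,fy=6,interpolation=cv2.INTER_NEAREST)[:600])
im=imaging.capture('wrist')[:,:,::-1]
cv2.imwrite('pics/wrist3c.png',cv2.resize(im[190:350,160:360],None,fx=3.75,fy=3.75,interpolation=cv2.INTER_CUBIC))
```

```text
-1 8 9.5 [219. 212.] ; -1 8 -9.5 [220. 237.] ; -1 -11 9.5 [216. 223.] ; -1 -11 -9.5 [217. 249.] ; -1 -30 9.5 [212. 235.] ; -1 -30 -9.5 [214. 263.] ; 
1 8 9.5 [283. 212.] ; 1 8 -9.5 [282. 237.] ; 1 -11 9.5 [286. 223.] ; 1 -11 -9.5 [285. 249.] ; 1 -30 9.5 [290. 235.] ; 1 -30 -9.5 [288. 263.] ; 
8 [232.73325928 215.37909106]
-11 [228.45925152 210.49461116]
-30 [224.11208453 205.52652243]
-50 [219.45499928 200.20424868]
```

View pics/side3c.png

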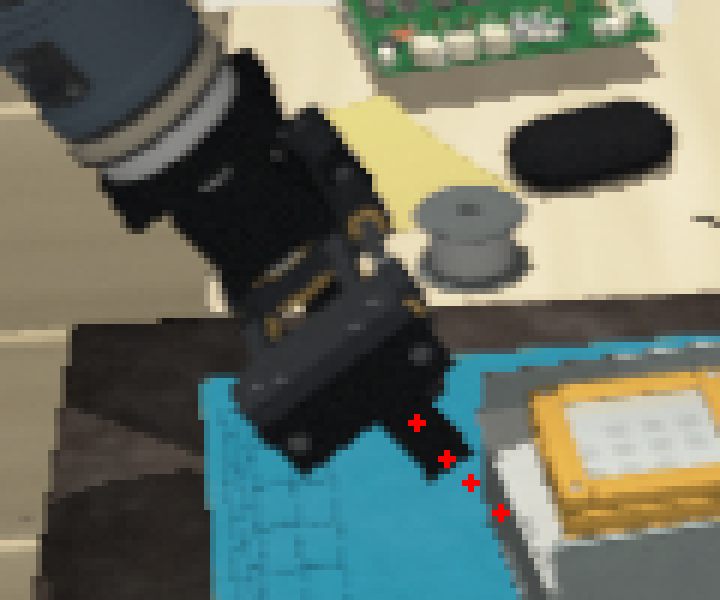

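View pics/wrist3c.png

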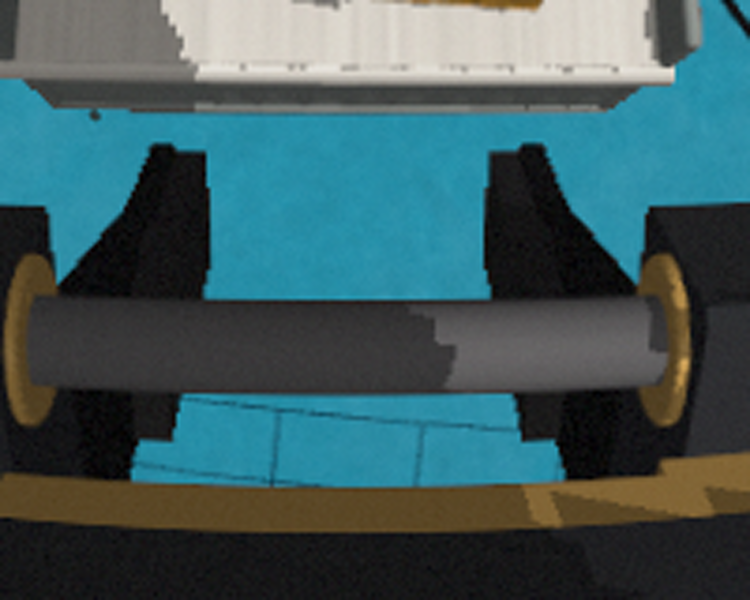

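Run:
```python
from h import *
from rig import read_state
s=read_state();R=np.array(s['tcp_rot']);p=np.array(s['position'])
im=imaging.capture('side')[:,:,::-1].copy()
big=cv2.resize(im[130:250,150:270],None,fx=6,fy=6,interpolation=cv2.INTER_NEAREST)
def line(a,b,c):
    u=[tuple(int(v) for v in (proj('side',(p+R@(np.array(q)/1000))[None])[0]-[150,130])*6+3) for q in(a,b)]; cv2.line(big,*u,c,1)
for sx in(-95,95):
    line((sx,-62,-37.5),(sx,-62,37.5),(0,255,255)); 
    for sz in(-37.5,37.5): line((sx,-62,sz),(sx,-122,sz),(0,255,255))
for sz in(-37.5,37.5): line((-95,-62,sz),(95,-62,sz),(0,255,255))
for sx in(-1,1):
  for x in(22.5,37.5):
    for z in(-9.5,9.5): line((sx*x,8,z),(sx*x,-50,z),(0,0,255) if sx>0 else (255,0,255))
    line((sx*x,8,-9.5),(sx*x,8,9.5),(0,0,255) if sx>0 else (255,0,255))
cv2.imwrite('pics/side4c.png',big[:600])
```

```text
(no output)
```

View pics/side4c.png

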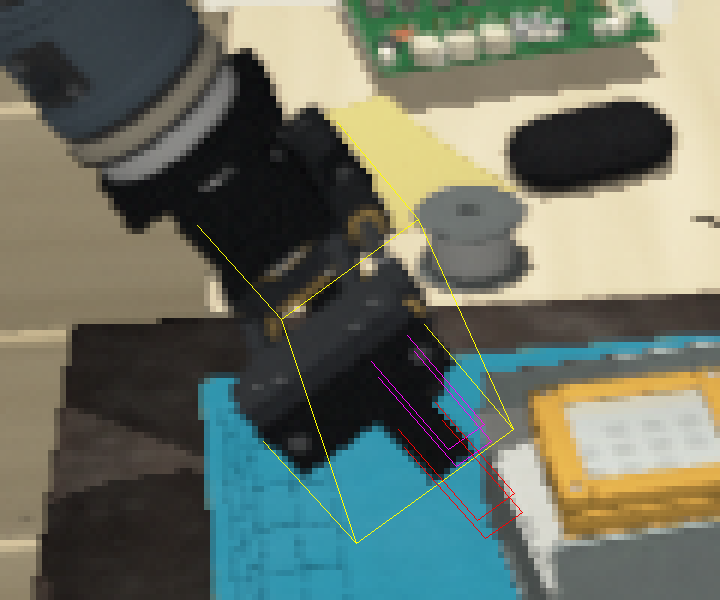

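Run:
```python
from wfit import *
from rig import read_state
s=read_state();R2=np.array(s['tcp_rot']);p2=np.array(s['position']);PW=imaging.camera_params('wrist')
R1=np.array([[.178,.521,.835],[-.984,.095,.15],[-.001,-.849,.529]]);p1=np.array([.3983,-.1524,.2136])
h=s['opening']*43.5
def pts(v,th): # v: ytip, zc, dx
    y,zc,dx=v; return np.array([(h+th+dx,y,zc+9.5),(h+th+dx,y,zc-9.5)])/1000
for th in(0,7,14):
  def f(v):
    a=pts(v,th)
    return np.concatenate([(proj('side',p2+a@R2.T)-[[228.3,205.8],[222.5,210]]).ravel(),(proj('side',p1+a@R1.T)-[[213.7,160.9],[207.1,165.7]]).ravel()])
  r=least_squares(f,[8,0,0]); print('side',th,r.x,f(r.x).round(1))
  g=lambda v: np.concatenate([(wproj(p2+np.array([[sx*(h+v[2]),v[0],9.5]])@R2.T/1000,PW)[0]-o) for sx,o in((-1,[216,230]),(1,[290,230]))])
r=least_squares(g,[8,0,0]);print('wrist',r.x,g(r.x))
```

```text
side 0 [-48.00525027   6.35950137  48.34186576] [ 0.5 -0.4 -0.2  0.1  0.1  0.  -0.4  0.3]
side 7 [-48.00527549   6.35950862  41.3419096 ] [ 0.5 -0.4 -0.2  0.1  0.1  0.  -0.4  0.3]
side 14 [-48.0052868    6.35951206  34.34192919] [ 0.5 -0.4 -0.2  0.1  0.1  0.  -0.4  0.3]
wrist [-22.61568981   1.99584684  -0.41670927] [-2.20448244 -0.02772016 -2.20035186 -0.01314507]
```

Request:
apply_moves([
  {"x": 0,"y": 0,"z": -3,"spin": 0},
  {"x": 1,"y": 0,"z": -3,"spin": 0},
  {"x": 0,"y": 0,"z": -3,"spin": 0},
  {"x": 1,"y": 0,"z": -3,"spin": 0},
])

```text
time_s: 9.25
position: [0.4305, -0.1298, 0.0645]
tcp_rot: [[0.17, 0.533, 0.829], [-0.984, 0.051, 0.168], [0.047, -0.844, 0.534]]
force: [-0.4, -0.5, -0.7]
opening: 0.516
```

```bash
python3 st.py
python3 - <<'E'
from rig import imaging
import cv2
im=imaging.capture('side')[:,:,::-1];cv2.imwrite('pics/side5c.png',cv2.resize(im[150:250,170:270],None,fx=6,fy=6,interpolation=cv2.INTER_CUBIC))
im=imaging.capture('wrist')[:,:,::-1];cv2.imwrite('pics/wrist5c.png',cv2.resize(im[90:290,150:350],None,fx=3,fy=3,interpolation=cv2.INTER_CUBIC))
E
```

```text
t 9.25 J [-52.006  37.535 138.309 116.553  30.355 -88.107] p [ 0.43  -0.13   0.064] F [-0.411 -0.501 -0.726] op 0.5164306112783292
lean 32.40619850108244 dir 5.507474595806829 xdir -80.2223973477979 x_z 0.04721160065514814
[[ 0.17   0.533  0.829]
 [-0.984  0.051  0.168]
 [ 0.047 -0.844  0.534]]
TCP in cab mm -166.47222579870717 0.8815278289412352 64.4758134562536
Lfront [-154.2   30.2   61.4]
Lback [-170.2   29.8   51.3]
Rfront [-154.1  -28.6   64.2]
Rback [-170.2  -29.1   54. ]
```

View pics/side5c.png

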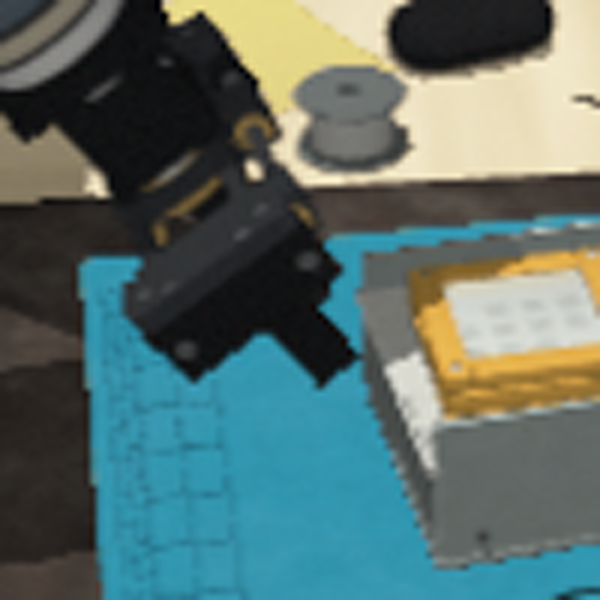

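View pics/wrist5c.png

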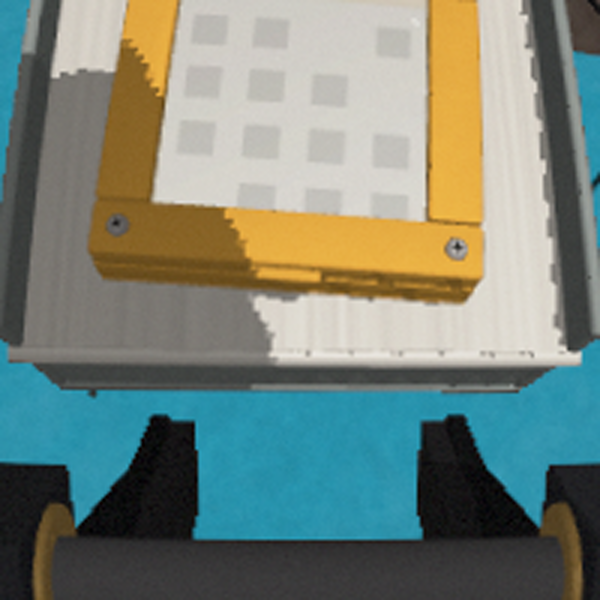

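Both cameras put the fingertips about 25–30 mm further back along the tool than the stated 8 mm ahead of the TCP. The side crop has the tip at (355,355), well behind and above the shelf edge, so I'll go by the images.

Request:
apply_moves([
  {"x": 2,"y": 0,"z": -3,"spin": 0},
  {"x": 2,"y": 0,"z": -3,"spin": 0},
  {"x": 2,"y": 0,"z": -3,"spin": 0},
  {"x": 2,"y": 0,"z": -2,"spin": 0},
  {"x": 3,"y": 1,"z": 0,"spin": 0},
  {"x": 3,"y": 1,"z": 0,"spin": 0},
  {"x": 3,"y": 1,"z": 0,"spin": 0},
])

```text
time_s: 10.05
position: [0.4488, -0.1265, 0.0519]
tcp_rot: [[0.169, 0.533, 0.829], [-0.985, 0.052, 0.167], [0.046, -0.845, 0.533]]
force: [-0.6, -0.9, -0.7]
opening: 0.516
```

```bash
python3 st.py
python3 - <<'E'
from rig import imaging
import cv2
im=imaging.capture('side')[:,:,::-1];cv2.imwrite('pics/side6c.png',cv2.resize(im[160:250,200:300],None,fx=6.5,fy=6.5,interpolation=cv2.INTER_CUBIC))
im=imaging.capture('wrist')[:,:,::-1];cv2.imwrite('pics/wrist6c.png',cv2.resize(im[110:290,150:350],None,fx=3.2,fy=3.2,interpolation=cv2.INTER_CUBIC))
E
```

```text
t 10.05 J [-48.71   39.472 136.318 119.833  30.089 -88.06 ] p [ 0.449 -0.127  0.052] F [-0.582 -0.913 -0.658] op 0.5162596225948246
lean 32.37043267744934 dir 5.611521743027948 xdir -80.2544707988257 x_z 0.045649553479607766
[[ 0.169  0.533  0.829]
 [-0.985  0.052  0.167]
 [ 0.046 -0.845  0.533]]
TCP in cab mm -147.86691446304363 0.9883328650279154 51.91100820069649
Lfront [-135.6   30.3   48.9]
Lback [-151.6   29.9   38.7]
Rfront [-135.6  -28.5   51.6]
Rback [-151.6  -29.    41.4]
```

View pics/side6c.png

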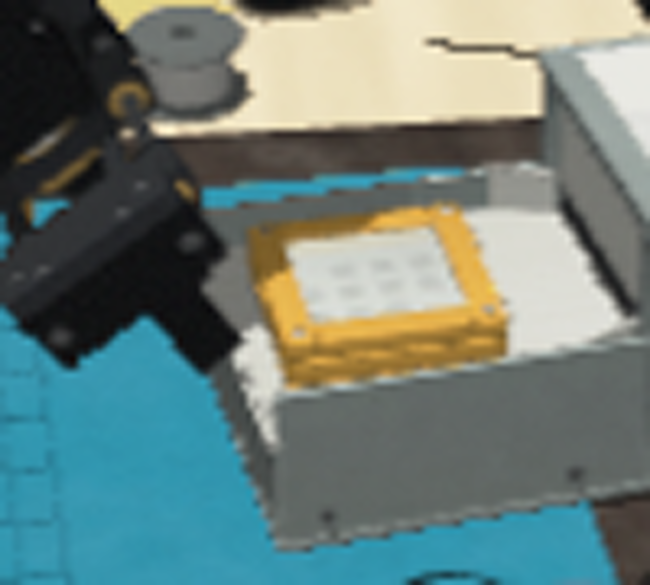

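View pics/wrist6c.png

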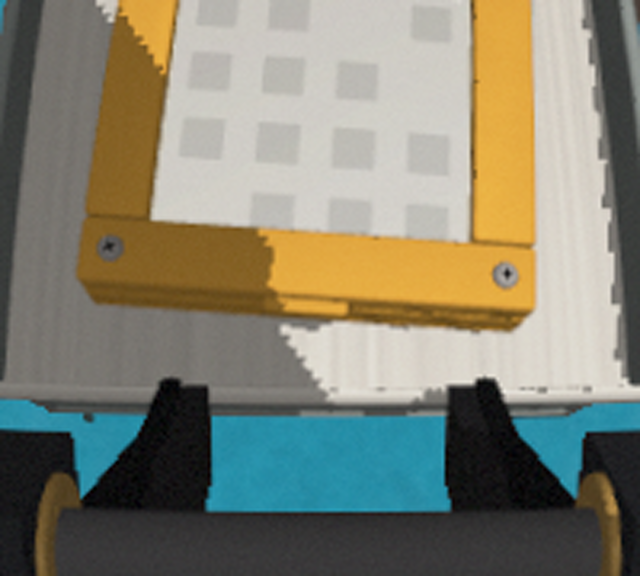

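Run:
```python
from h import *
from rig import read_state
s=read_state();R=np.array(s['tcp_rot']);p=np.array(s['position'])
for yt in(-16,-20,-24,-28,-32):
  for x in(30,37):
    print(yt,x,[ (proj('side',(p+R@np.array([x,yt,z])/1000)[None])[0]).round(1).tolist() for z in(9.5,-9.5)], 'z low',[ (1000*(p+R@np.array([sx*x,yt,-9.5])/1000)[2]).round(1) for sx in(-1,1)])
print('obs (236.9,212.0) (231.8,217.4)')
C=T([.5947,-.1025,.17],np.array([(-150,-66,60),(-150,66,60),(-150,-70,78),(-150,-70,0),(-150,70,78)])/1000)
print(((proj('side',C)-[200,160])*6.5).round(0).tolist())
```

```text
-16 30 [[239.2, 214.3], [233.1, 218.7]] z low [np.float64(59.1), np.float64(61.9)]
-16 37 [[239.8, 215.7], [233.7, 220.1]] z low [np.float64(58.8), np.float64(62.2)]
-20 30 [[238.3, 213.3], [232.2, 217.7]] z low [np.float64(62.5), np.float64(65.3)]
-20 37 [[239.0, 214.7], [232.8, 219.1]] z low [np.float64(62.2), np.float64(65.6)]
-24 30 [[237.4, 212.2], [231.3, 216.7]] z low [np.float64(65.9), np.float64(68.7)]
-24 37 [[238.1, 213.6], [231.9, 218.1]] z low [np.float64(65.6), np.float64(69.0)]
-28 30 [[236.5, 211.2], [230.4, 215.6]] z low [np.float64(69.3), np.float64(72.1)]
-28 37 [[237.2, 212.6], [231.0, 217.1]] z low [np.float64(68.9), np.float64(72.4)]
-32 30 [[235.6, 210.2], [229.5, 214.6]] z low [np.float64(72.6), np.float64(75.4)]
-32 37 [[236.3, 211.6], [230.1, 216.1]] z low [np.float64(72.3), np.float64(75.8)]
obs (236.9,212.0) (231.8,217.4)
[[274.0, 435.0], [199.0, 253.0], [275.0, 402.0], [279.0, 567.0], [195.0, 211.0]]
```

```bash
cat > sim.py <<'E'
from ik import *
from rig import read_state, imaging
np.set_printoptions(precision=1,suppress=True)
s=read_state();R=np.array(s['tcp_rot']);p=np.array(s['position']);J=np.array(s['joint_positions'])
c=imaging.camera_params('wrist');C=-np.array(c['R']).T@c['t'];print('cam in tool mm',R.T@(C-p)*1000,'world',C*1000)
d=np.array([np.cos(.17),np.sin(.17),0])
q=p.copy();q[2]=.0495
for i in range(18):
    r=ik(q,R[:,0],R[:,1],J);print(i*10,r.x,'dJ',abs(r.x-J).max(),'err',r.cost.round(6));J=r.x;q=q+.01*d
E
python3 sim.py
```

```text
cam in tool mm [   0.7 -185.    82.4] world [ 418.8 -123.1  252.3]
0 [-48.7  40.  136.4 120.8  30.4 -89.2] dJ 1.1150237791734412 err 0.0
10 [-47.   39.7 135.1 120.1  29.5 -86.5] dJ 2.702936145375844 err 0.0
20 [-45.5  39.4 133.8 119.3  28.6 -83.9] dJ 2.6588579703530684 err 0.0
30 [-44.   39.1 132.6 118.5  27.7 -81.2] dJ 2.6297672497082516 err 0.0
40 [-42.5  38.9 131.3 117.6  26.8 -78.6] dJ 2.614972923980531 err 0.0
50 [-41.2  38.7 130.  116.6  25.9 -76. ] dJ 2.613912549847541 err 0.0
60 [-39.9  38.6 128.7 115.5  25.  -73.4] dJ 2.6261213119167763 err 0.0
70 [-38.6  38.5 127.5 114.3  24.2 -70.7] dJ 2.651199010909693 err 0.0
80 [-37.4  38.5 126.2 113.   23.4 -68. ] dJ 2.6887737949578536 err 0.0
90 [-36.3  38.5 124.9 111.6  22.6 -65.3] dJ 2.7384608884689357 err 0.0
100 [-35.2  38.5 123.6 110.1  21.9 -62.5] dJ 2.7998147753148857 err 0.0
110 [-34.1  38.6 122.4 108.4  21.2 -59.6] dJ 2.8722736793069217 err 0.0
120 [-33.1  38.7 121.1 106.6  20.5 -56.7] dJ 2.955095910647742 err 0.0
130 [-32.2  38.8 119.8 104.6  19.8 -53.6] dJ 3.047288876009901 err 0.0
140 [-31.2  38.9 118.5 102.5  19.2 -50.5] dJ 3.1475334477335863 err 0.0
150 [-30.3  39.  117.2 100.2  18.6 -47.2] dJ 3.2541090583846994 err 0.0
160 [-29.5  39.2 115.9  97.8  18.1 -43.9] dJ 3.3648282701220182 err 0.0
170 [-28.7  39.4 114.6  95.2  17.6 -40.4] dJ 3.4769932950725035 err 0.0
```

Request:
apply_moves([
  {"x": 3,"y": 0.5,"z": -1,"spin": 0},
  {"x": 4,"y": 0.7,"z": -1,"spin": 0},
  {"x": 4,"y": 0.7,"z": -0.5,"spin": 0},
  {"x": 5,"y": 0.8,"z": 0,"spin": 0},
  {"x": 5,"y": 0.8,"z": 0,"spin": 0},
])

```text
time_s: 10.65
position: [0.4709, -0.1228, 0.0494]
tcp_rot: [[0.168, 0.532, 0.83], [-0.985, 0.052, 0.167], [0.046, -0.845, 0.533]]
force: [-1.4, -0.2, 0.2]
opening: 0.515
```

```bash
sed -i 's/(-1,8,9.5)/(-1,-24,9.5)/;s/(-1,8,-9.5)/(-1,-24,-9.5)/;s/(1,8,9.5)/(1,-24,9.5)/;s/(1,8,-9.5)/(1,-24,-9.5)/' st.py
cat > look.py <<'E'
import sys,cv2
from rig import imaging
n=sys.argv[1]
im=imaging.capture('side')[:,:,::-1];a=cv2.resize(im[150:250,200:360],None,fx=5,fy=5,interpolation=cv2.INTER_CUBIC)[:500]
cv2.imwrite(f'pics/side{n}c.png',a[:, :800])
im=imaging.capture('wrist')[:,:,::-1];cv2.imwrite(f'pics/wrist{n}c.png',cv2.resize(im[60:290,130:370],None,fx=2.6,fy=2.6,interpolation=cv2.INTER_CUBIC))
E
python3 st.py; python3 look.py 7
```

```text
t 10.65 J [-45.073  39.232 133.517 119.075  28.228 -83.008] p [ 0.471 -0.123  0.049] F [-1.403 -0.174  0.162] op 0.5154927798048093
lean 32.32622346593751 dir 5.555745469386629 xdir -80.2909246411033 x_z 0.04578404640766182
[[ 0.168  0.532  0.83 ]
 [-0.985  0.052  0.167]
 [ 0.046 -0.845  0.533]]
TCP in cab mm -125.4941616140372 0.9601626414628383 49.38825915507088
Lfront [-130.2   31.5   73.4]
Lback [-146.3   31.1   63.3]
Rfront [-130.3  -27.3   76.1]
Rback [-146.3  -27.7   66. ]
```

View pics/side7c.png

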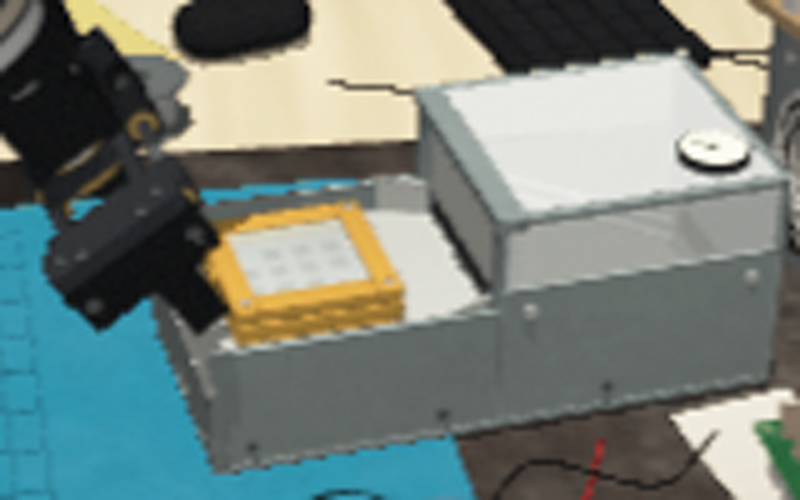

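View pics/wrist7c.png

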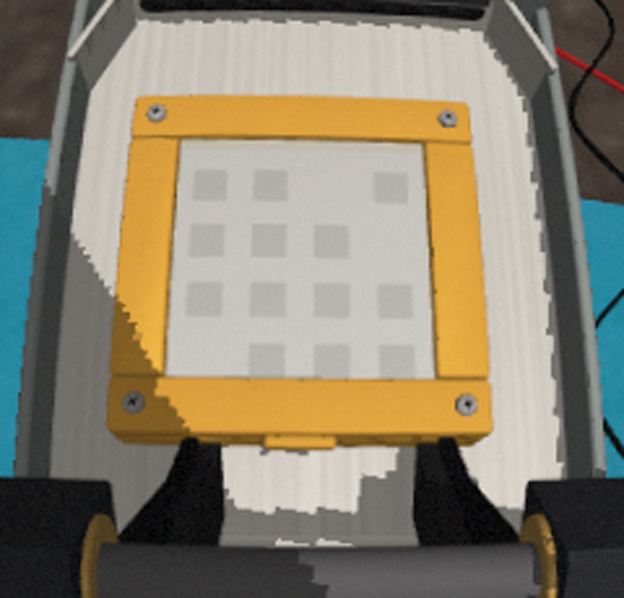

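Wrist view: both fingertips are square against the case's back edge at about (205,440) and (440,440). The case has straightened and is roughly centred. I'll keep pushing.

Request:
apply_moves([
  {"x": 6,"y": 1,"z": 0,"spin": 0},
  {"x": 7,"y": 1.2,"z": 0,"spin": 0},
  {"x": 7,"y": 1.2,"z": 0,"spin": 0},
  {"x": 7,"y": 1.2,"z": 0,"spin": 0},
  {"x": 7,"y": 1.2,"z": 0,"spin": 0},
  {"x": 7,"y": 1.2,"z": 0,"spin": 0},
])

```text
time_s: 11.35
position: [0.5129, -0.1143, 0.0493]
tcp_rot: [[0.169, 0.53, 0.831], [-0.985, 0.053, 0.166], [0.044, -0.846, 0.531]]
force: [-1.8, -0.5, 0.5]
opening: 0.517
```

```bash
python3 st.py; python3 look.py 8
```

```text
t 11.35 J [-38.996  38.475 128.042 114.551  24.322 -71.308] p [ 0.513 -0.114  0.049] F [-1.784 -0.546  0.498] op 0.5170730514085118
lean 32.196069999034236 dir 5.680765938151443 xdir -80.28564034149018 x_z 0.04424620245008089
[[ 0.169  0.53   0.831]
 [-0.985  0.053  0.166]
 [ 0.044 -0.846  0.531]]
TCP in cab mm -82.6042949655484 2.222060918499375 49.32507779840386
Lfront [-87.3  32.8  73.4]
Lback [-103.4   32.4   63.3]
Rfront [-87.3 -26.1  76. ]
Rback [-103.4  -26.6   65.9]
```

View pics/wrist8c.png

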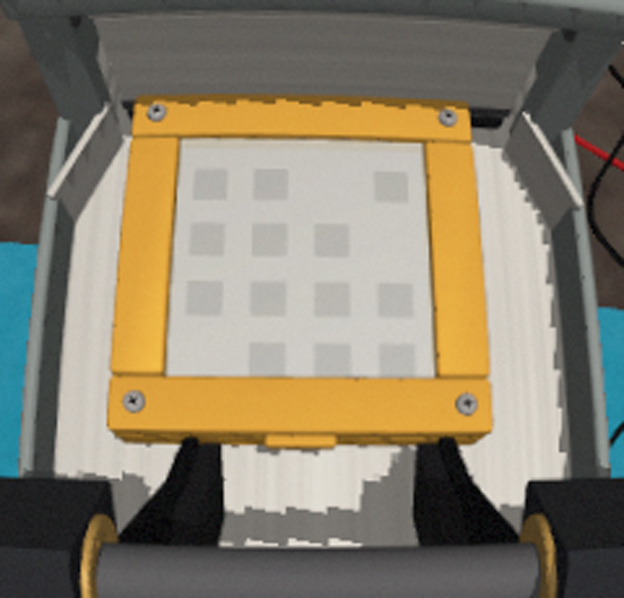

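View pics/side8c.png

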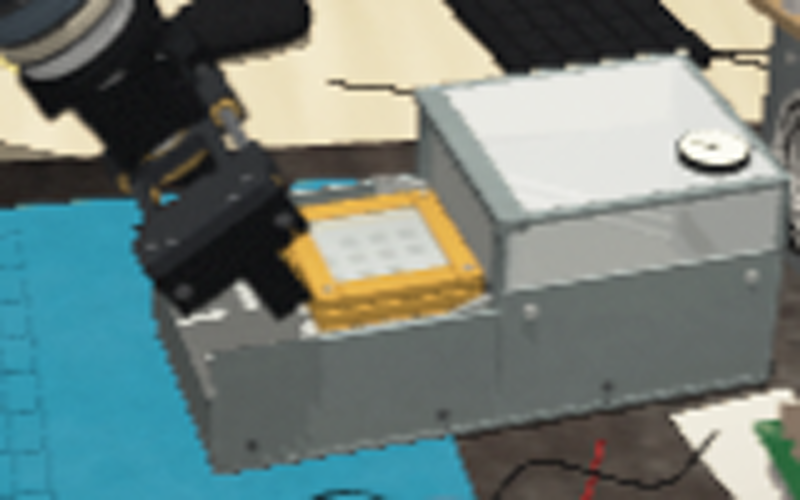

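```bash
cat > wf2.py <<'E'
from wfit import *
import sys
p=imaging.camera_params('wrist')
V=lambda l:np.array(l)/2.6+[130,60]
k,e=fit(V(eval(sys.argv[1])),[(43,44,82),(43,-44,82),(-45,-44,82),(-45,44,82)],p);print(e)
q=[.5947,-.1025,.17]
d=k[:2]-q[:2];C,S=np.cos(q[2]),np.sin(q[2]);print('case in cab',C*d[0]+S*d[1],-S*d[0]+C*d[1],k[2]-q[2])
E
python3 wf2.py "[(134,98),(470,104),(492,432),(107,430)]"
python3 - <<'E'
from wfit import *
p=imaging.camera_params('wrist')
print((wproj(T([.5947,-.1025,.17],np.array([(0,56,60),(0,-56,60),(-26,66,78),(-26,-66,78),(-150,66,78),(-4,70,132),(-4,-70,132),(-4,56,122),(-4,-56,122)])/1000),p)-[130,60])*2.6)
E
```

```text
[[-0.1, -2.1], [0.1, -1.9], [1.6, 0.8], [-1.3, 0.6]]
case in cab -0.04021979903715444 0.006347754782251263 0.002823089259466255
[[126.42420453 143.25386042]
 [515.76514623 152.65923976]
 [ 65.67154358 197.83831172]
 [580.31649993 208.96433704]
 [ 35.87125209 711.29415113]
 [  2.20683396  -6.67052093]
 [664.43014367  17.54961746]
 [ 76.03829239  17.84279851]
 [591.22588383  35.81935899]]
```

Request:
apply_moves([
  {"x": 6,"y": 0.9,"z": 0,"spin": 0},
  {"x": 7,"y": 1,"z": 0,"spin": 0},
  {"x": 7,"y": 1,"z": 0,"spin": 0},
  {"x": 7,"y": 1,"z": 0,"spin": 0},
  {"x": 7,"y": 1,"z": 0,"spin": 0},
  {"x": 7,"y": 1,"z": 0,"spin": 0},
  {"x": 7,"y": 1,"z": 0,"spin": 0},
])

```text
time_s: 12.15
position: [0.5603, -0.1061, 0.0485]
tcp_rot: [[0.167, 0.526, 0.834], [-0.985, 0.053, 0.163], [0.041, -0.849, 0.527]]
force: [-2.1, -0.6, 0.9]
opening: 0.52
```

```bash
python3 st.py; python3 look.py 9
```

```text
t 12.15 J [-33.508  38.52  121.677 106.178  20.399 -56.479] p [ 0.56  -0.106  0.048] F [-2.125 -0.609  0.932] op 0.5203282466487421
lean 31.901053447235622 dir 5.797210192779452 xdir -80.39594716185746 x_z 0.041292488006681664
[[ 0.167  0.526  0.834]
 [-0.985  0.053  0.163]
 [ 0.041 -0.849  0.527]]
TCP in cab mm -34.52686647189804 2.2861393272894115 48.45732885459619
Lfront [-39.   33.   72.6]
Lback [-55.2  32.6  62.6]
Rfront [-39.2 -26.3  75.1]
Rback [-55.3 -26.6  65.1]
```

View pics/wrist9c.png

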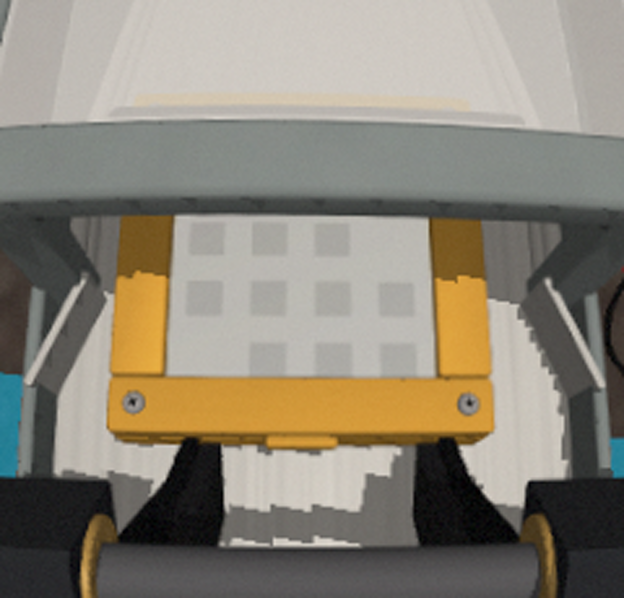

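View pics/side9c.png

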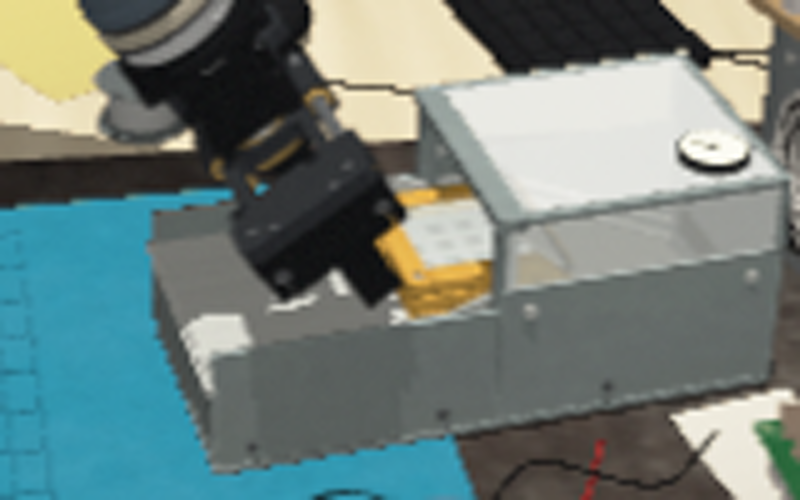

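Request:
apply_moves([
  {"x": 6,"y": 0.9,"z": 0.3,"spin": 0},
  {"x": 7,"y": 1,"z": 0.2,"spin": 0},
  {"x": 7,"y": 1,"z": 0.2,"spin": 0},
  {"x": 7,"y": 1,"z": 0.2,"spin": 0},
  {"x": 7,"y": 1,"z": 0.2,"spin": 0},
  {"x": 6,"y": 1,"z": 0.2,"spin": 0},
])

```text
time_s: 12.85
position: [0.5973, -0.0994, 0.0483]
tcp_rot: [[0.165, 0.521, 0.838], [-0.986, 0.054, 0.161], [0.038, -0.852, 0.522]]
force: [-0.7, -0.4, 0.0]
opening: 0.517
```

```bash
python3 st.py; python3 look.py 10
```

```text
t 12.85 J [-29.892  38.925 116.563  96.074  17.934 -42.182] p [ 0.597 -0.099  0.048] F [-0.652 -0.407  0.008] op 0.5173275460393901
lean 31.553438206421774 dir 5.919803207948919 xdir -80.48686407079082 x_z 0.03845888942643561
[[ 0.165  0.521  0.838]
 [-0.986  0.054  0.161]
 [ 0.038 -0.852  0.522]]
TCP in cab mm 3.087403480370598 2.5891970635265618 48.26206131224781
Lfront [-1.2 33.1 72.5]
Lback [-17.4  32.7  62.6]
Rfront [ -1.5 -25.9  74.8]
Rback [-17.7 -26.2  64.9]
```

View pics/wrist10c.png

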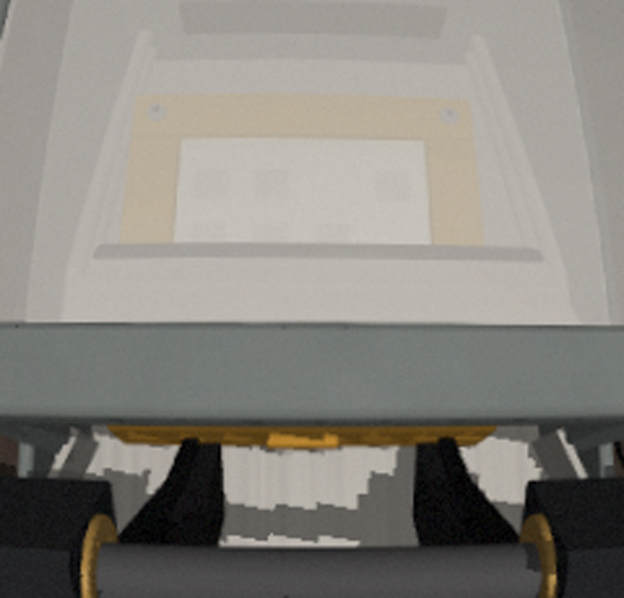

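View pics/side10c.png

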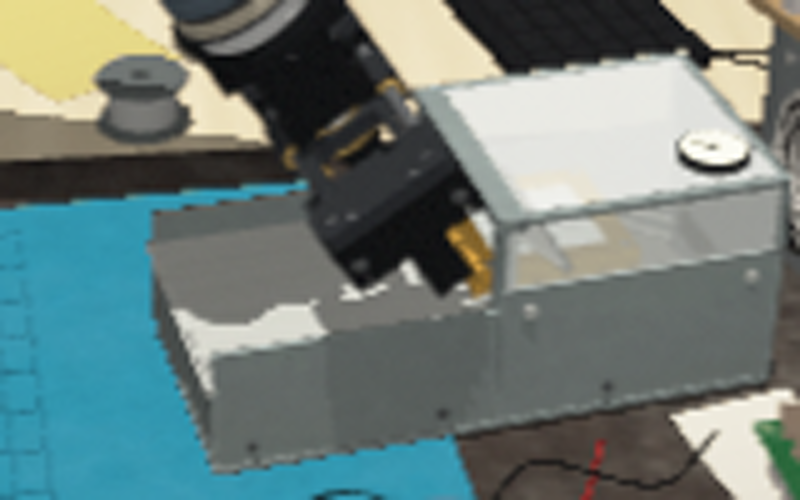

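Request:
apply_moves([
  {"x": 5,"y": 0.8,"z": 0.3,"spin": 0},
  {"x": 6,"y": 1,"z": 0.3,"spin": 0},
])

```text
time_s: 13.15
position: [0.6075, -0.0973, 0.0485]
tcp_rot: [[0.165, 0.52, 0.838], [-0.986, 0.055, 0.16], [0.037, -0.852, 0.521]]
force: [0.7, -0.7, -1.4]
opening: 0.517
```

```bash
python3 st.py; python3 look.py 11
```

```text
t 13.15 J [-29.008  39.08  115.176  92.912  17.486 -38.011] p [ 0.608 -0.097  0.049] F [ 0.68  -0.661 -1.394] op 0.5165484899556597
lean 31.516559020009517 dir 6.0257858455720115 xdir -80.48400141932645 x_z 0.03730433121295604
[[ 0.165  0.52   0.838]
 [-0.986  0.055  0.16 ]
 [ 0.037 -0.852  0.521]]
TCP in cab mm 13.499465488077757 2.9201987431267895 48.50902858624317
Lfront [ 9.2 33.3 72.8]
Lback [-7.  33.  62.9]
Rfront [  9.  -25.6  75. ]
Rback [ -7.2 -25.9  65.1]
```

View pics/wrist11c.png

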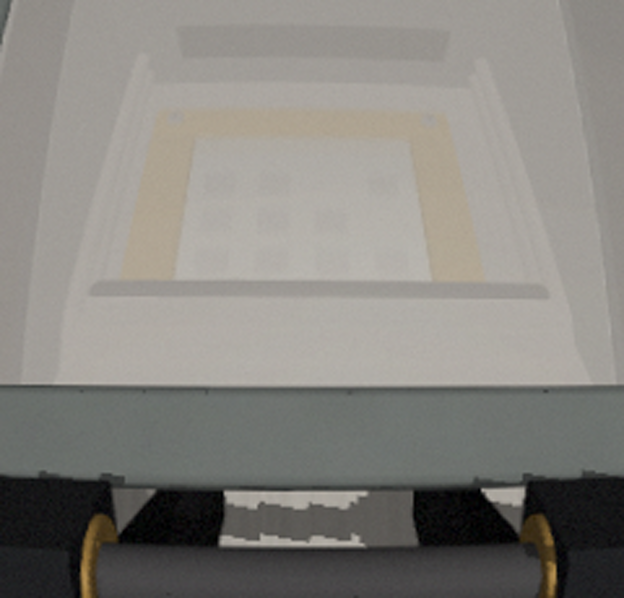

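View pics/side11c.png

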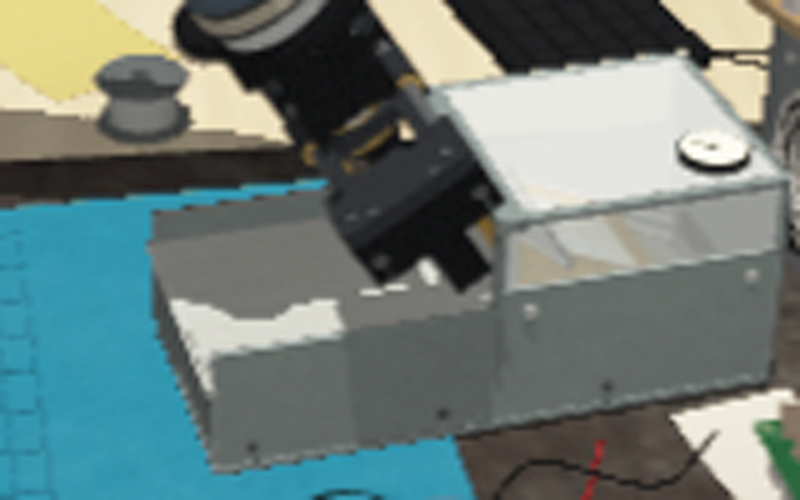

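The case's front corners have drawn in, at (157,110) and (445,112), so it seems to be tipping over the edge. I'll wait briefly.

Request:
apply_moves([
  {"x": 0,"y": 0,"z": 0.2,"spin": 0},
  {"x": 0,"y": 0,"z": 0.2,"spin": 0},
  {"x": 0,"y": 0,"z": 0.2,"spin": 0},
])

```text
time_s: 13.55
position: [0.6067, -0.0973, 0.0489]
tcp_rot: [[0.165, 0.52, 0.838], [-0.986, 0.055, 0.16], [0.037, -0.853, 0.521]]
force: [-0.8, -0.7, -1.1]
opening: 0.515
```

```bash
python3 st.py; python3 look.py 12
```

```text
t 13.55 J [-29.06   39.004 115.257  92.796  17.51  -37.954] p [ 0.607 -0.097  0.049] F [-0.835 -0.707 -1.105] op 0.5150445909525759
lean 31.496616764668673 dir 6.053786583837364 xdir -80.46800164442561 x_z 0.03714740697751471
[[ 0.165  0.52   0.838]
 [-0.986  0.055  0.16 ]
 [ 0.037 -0.853  0.521]]
TCP in cab mm 12.743463962164249 3.0417297633528397 48.93298999809819
Lfront [ 8.4 33.4 73.3]
Lback [-7.8 33.1 63.4]
Rfront [  8.2 -25.4  75.4]
Rback [ -8.  -25.7  65.5]
```

View pics/wrist12c.png

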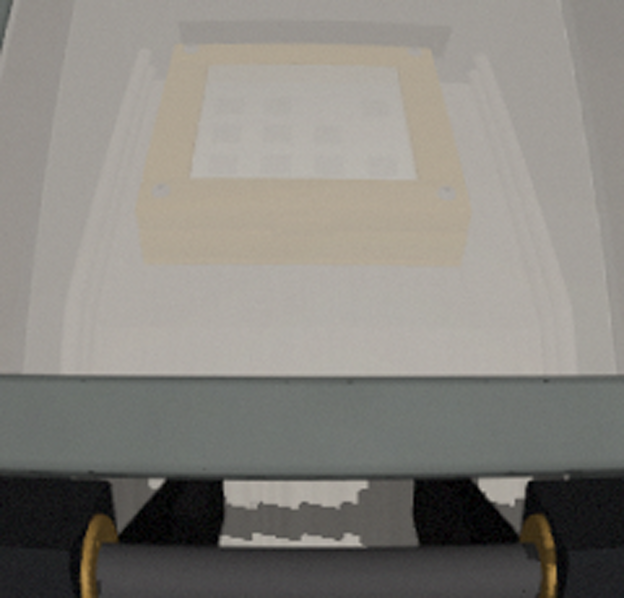

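View pics/side12c.png

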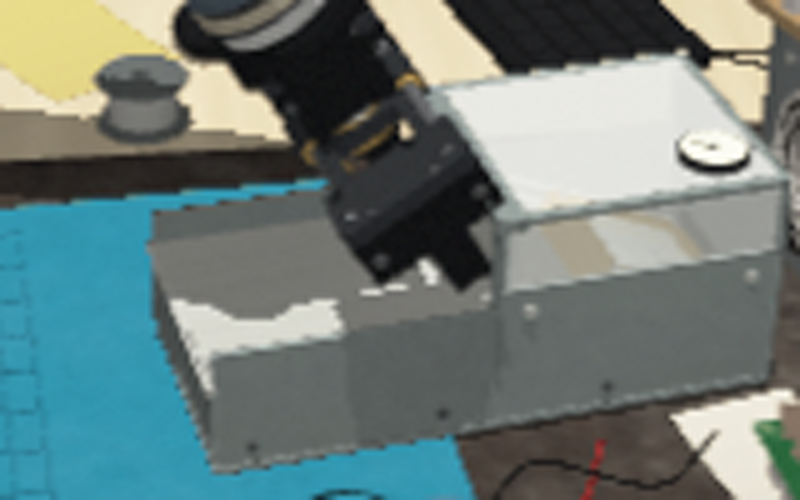

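The case has slid down to the far end, with its front edge against the end wall at row 45. Now I'll draw the fingers back out.

Request:
apply_moves([
  {"x": -6,"y": -1,"z": 0,"spin": 0},
  {"x": -8,"y": -1.4,"z": 0.2,"spin": 0},
  {"x": -8,"y": -1.4,"z": 0.2,"spin": 0},
  {"x": -8,"y": -1.4,"z": 0.2,"spin": 0},
  {"x": -8,"y": -1.4,"z": 0.2,"spin": 0},
  {"x": -8,"y": -1.4,"z": 0.2,"spin": 0},
  {"x": -8,"y": -1.4,"z": 0.2,"spin": 0},
  {"x": -8,"y": -1.4,"z": 0.2,"spin": 0},
  {"x": -8,"y": -1.4,"z": 0.2,"spin": 0},
  {"x": -8,"y": -1.4,"z": 0.2,"spin": 0},
])

```text
time_s: 14.65
position: [0.5271, -0.1122, 0.0517]
tcp_rot: [[0.166, 0.522, 0.837], [-0.985, 0.053, 0.162], [0.04, -0.851, 0.523]]
force: [0.5, -0.9, -0.8]
opening: 0.519
```

```bash
python3 st.py; python3 look.py 13
```

```text
t 14.65 J [-37.062  37.755 125.713 109.487  22.251 -63.655] p [ 0.527 -0.112  0.052] F [ 0.53  -0.887 -0.813] op 0.5186976398982284
lean 31.64399046380588 dir 5.813658266523852 xdir -80.4315465151315 x_z 0.040324168181992026
[[ 0.166  0.522  0.837]
 [-0.985  0.053  0.162]
 [ 0.04  -0.851  0.523]]
TCP in cab mm -68.23890111884286 1.855699315539158 51.74981580824492
Lfront [-72.6  32.4  76. ]
Lback [-88.8  32.1  66. ]
Rfront [-72.8 -26.6  78.3]
Rback [-89.  -27.   68.4]
```

View pics/wrist13c.png

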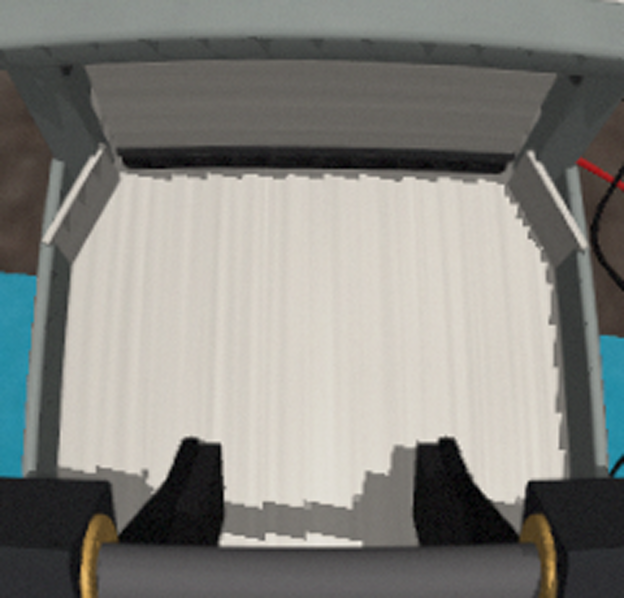

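View pics/side13c.png

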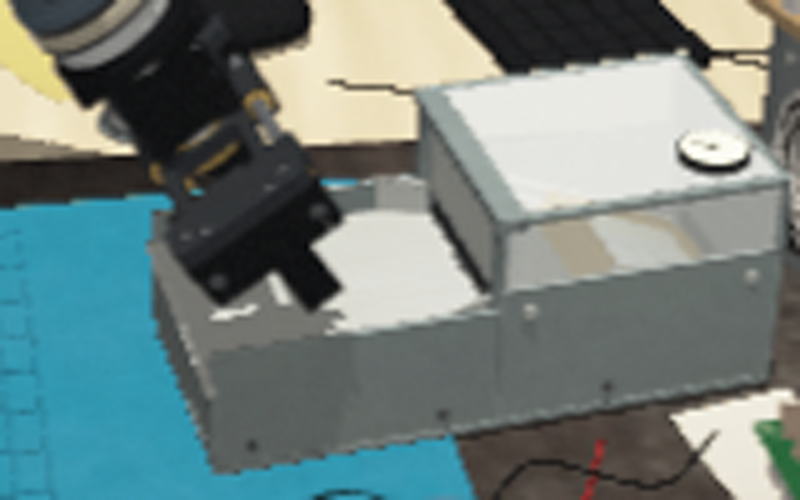

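The flap hangs shut, with its hem along (120–505,160). I'll lift clear of the shelf, settle and do the final check.

Request:
apply_moves([
  {"x": -5,"y": -1,"z": 8,"spin": 0},
  {"x": -5,"y": -1,"z": 10,"spin": 0},
  {"x": -5,"y": -1,"z": 10,"spin": 0},
  {"x": -5,"y": -1,"z": 10,"spin": 0},
  {"x": -5,"y": -1,"z": 10,"spin": 0},
  {"x": -5,"y": -1,"z": 10,"spin": 0},
  {"x": 0,"y": 0,"z": 5,"spin": 0},
  {"x": 0,"y": 0,"z": 0,"spin": 0},
  {"x": 0,"y": 0,"z": 0,"spin": 0},
  {"x": 0,"y": 0,"z": 0,"spin": 0},
])

```text
time_s: 15.75
position: [0.4991, -0.1192, 0.1176]
tcp_rot: [[0.166, 0.524, 0.835], [-0.985, 0.052, 0.163], [0.042, -0.85, 0.525]]
force: [0.1, -0.0, -0.5]
opening: 0.517
```

```bash
python3 st.py
python3 - <<'E'
import cv2,pickle
from rig import imaging,spotter
for n in ('side','wrist'):
    cv2.imwrite(f'pics/{n}14.png',imaging.capture(n)[:,:,::-1])
m=pickle.load(open('masks.pkl','rb'))
for cam,n in (('side','paste_tin'),('side','tweezers'),('scene','solder_spool')):
    if cam=='scene': imaging.capture('scene')
    print(n,m[cam,n][0]['rect'],[(d['rect'],round(d['score'],2)) for d in spotter.cut_out(n,cam)][:1])
E
```

```text
t 15.75 J [-40.874  26.928 126.917  82.61   22.684 -38.445] p [ 0.499 -0.119  0.118] F [ 0.093 -0.017 -0.511] op 0.5169632312318038
lean 31.78427126028809 dir 5.684886308039815 xdir -80.45662060728783 x_z 0.041661356351953664
[[ 0.166  0.524  0.835]
 [-0.985  0.052  0.163]
 [ 0.042 -0.85   0.525]]
TCP in cab mm -97.03366285201759 -0.2581934013111513 117.60981922231858
Lfront [-101.5   30.3  141.8]
Lback [-117.6   29.9  131.8]
Rfront [-101.7  -28.6  144.2]
Rback [-117.8  -29.   134.3]
paste_tin [207.3, 260.3, 26.8, 34.6] [([207.0, 257.9, 27.4, 39.3], 0.58)]
tweezers [272.4, 284.3, 66.1, 7.8] [([273.9, 286.8, 65.6, 5.8], 0.75)]
solder_spool [171.5, 264.5, 23.6, 24.7] [([171.6, 263.3, 24.2, 25.9], 0.92)]
```

View pics/wrist14.png

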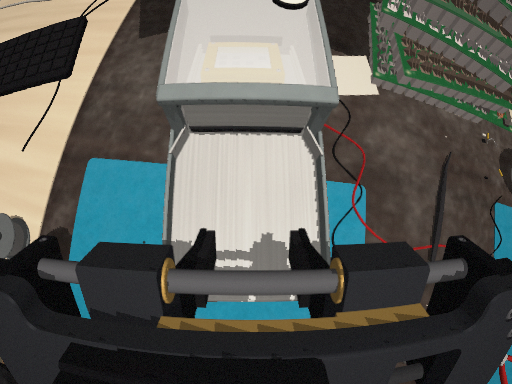

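View pics/side14.png

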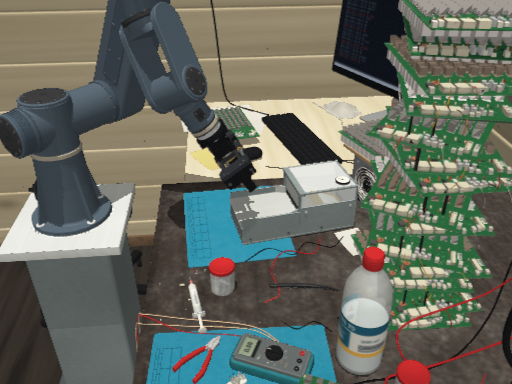

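The case shows through the roof at the far end, about (203–285, 42–81). The flap is shut, the fingers are clear, and the tin, tweezers and reel are where they were.

```bash
python3 -c "
from rig import job
print(job.hand_in())"
```

```text
the job is handed in; nothing more can be done
None
```

The chip case is in the dry cabinet at the far lower end of the slide. The flap is shut and the job was handed in at about 16 s of the 42 s allowed. The hand-in gives no verdict.

**What I did**
- **Lean:** the moves only allow turning about the vertical. I got the fingers to lean about 32° by reaching past the arm's limit off to the side, then carried that lean back to the shelf.
- **Push:** with the fingers 45 mm apart I pushed the case squarely at roughly 0.07 m/s. It straightened, swung the flap open and tipped over the edge once the fingertips were about 9 mm past the opening. I then drew straight back and lifted clear.

**Last checks**
- **Case:** the wrist and side pictures show it flat against the far end. I judged this by eye through the clear roof and did not fit its final position.
- **Flap:** the wrist picture shows it hanging straight. I did not measure its angle.
- **Contact:** the robot was touching nothing; force readings were about 0.5 N.
- **Other things:** the tin, tweezers and reel showed up within about 3 px of where they started, except that the tin's box came out about 5 px taller. I take that as mask noise.

**What disagreed**
- **Fingertips:** both cameras put them about 24 mm behind the reported tool point, not 8 mm ahead as stated. I followed the pictures, and the contact with the case bore that out.
- **Joint 3:** while getting the lean it came within 0.001° of its lower limit (12.491° against 12.49°). No fault was reported.

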